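# Line up the jig props for a sloping rail

## Robot

A 7-joint arm with a two-finger parallel gripper is mounted at the origin on the work surface. World frame = base frame: x ahead of the robot, y to its left, z up, the work surface at z = 0. Lengths are in m, angles in degrees, forces in N, time in s.
With the tool pointing down it reaches from about 0.425 to 0.925 m from the base axis. Payload 6.8 kg.
Tool frame: the origin (TCP) lies midway between the tips of the shut fingers; the grasp point (between the pads) lies 19 mm behind it (grip_depth is the distance from the TCP to the grasp point, in m); z points along the fingers, x is the direction in which the jaws open and shut, and the axes are right-handed (so a half turn about z gives the same grasp; the last joint's range is limited). The gripper opens to 88 mm and grips with 3 to 60 N. Pads are 20 mm wide; open, the fingers measure 115 mm over their backs; the gripper's body (75 mm by 178 mm) begins 61 mm behind the grasp point.
Start: joints at [-79.017, 27.33, 1.283, 89.118, -0.659, 63.558, -4.761], TCP at [0.199, 0.645, 0.223] pointing down, gripper open.
Joint ranges: [-169.35, 169.35], [-19.33, 120.38], [-80.79, 83.38], [13.8, 139.57], [-78.32, 258.32], [9.67, 109.79], [-169.56, 169.56]. Speed limits (degrees/s): [136.94, 136.94, 180, 180, 180, 180, 180].

## Interface

Orientations are given as [roll, pitch, yaw] about the fixed x, y, z axes, in that order (R = Rz(yaw) Ry(pitch) Rx(roll)).
In Python, from plant import observe, capture, sign_off, grip_depth gives the robot as it stands. The module is installed in compiled form; this text tells all that it offers.
- The arm moves only by the tool play_rows, never from a script. Its arguments are lists of equal length, an entry for each row: "linear": the shift along the tool's x, y, z in cm, a list of three; "dr": the turn, a rotation vector about the tool's x, y, z in units of 6 degrees (1.0 is 6 degrees), a list of three. In form: {"linear": [[x, y, z], ...], "dr": [[ax, ay, az], ...]}. A call has 1 to 5 rows; each row is the pose to reach, as a shift and turn from the pose measured when the call began, along the tool's axes at that moment; what a row does not reach only later rows make up. A row lasts 1/12 s, in which the tool goes at most 41.7 mm and 7.16 degrees, less where a joint would pass 70% of its speed; a pose out of reach is approached as far as the arm can. A call with a gripper value outside its range is refused whole. "jaw" is the opening, from 0 (shut) to 1 (fully open), set as the call begins (left out, the last holds). The fingers move at their own pace and stop on an object; the grip force is fixed at half the most. Time passes only in rows, so rows that repeat a pose let the fingers close. It gives the time, the measured TCP pose, the force and the opening at its end, in the units of the state.
- observe(): the state, without advancing time (a new reading comes with each control period).
- capture(name): name is "scene" or "side" or "wrist"; returns a dict with "image" (420x560x3 uint8, red, green, blue), "fx", "fy", "cx", "cy" (pixels), "origin" and "rotation" of the camera in the world; the wrist camera has in their place "T_tool_cam" (4x4, takes a point from camera to tool coordinates, whose origin is the TCP and whose axes are the tool frame's). Camera axes: x right, y up, looking along -z (the intrinsics and any distortion apply to the point x, -y, -z); pixel columns grow to the right and rows downward; lengths in m; the calibration is good to about 2 mm. The wrist camera is an equidistant fisheye: a pixel r from the principal point sees the ray r / f radians off the axis. A picture is of the moment at which its call begins: read the wrist's pose just before it. There is no depth.
- sign_off(): hands the job in, once; it reports no verdict.
The state is a dict: "time": time; "joint_pos": joint angles; "qd": joint speeds; "tau": joint torques, N m; "position": TCP position; "ee_rot": TCP orientation; "force": force on the tool from outside, world axes, zero at the start; "wrist_torque": the same for the moment, N m; "finger_gap": finger opening in m.
Only numpy, scipy, OpenCV 4.12 (cv2) and the standard library are available. Lean on these libraries where they do the work, as an engineer would, in place of code of your own. Each camera call takes 0.05 s, during which the arm holds its last target.

## Task

Set the welding jig for a sloping rail: stand the four steel props upright and well centred on the four round seats of the grey bar, one on each, stepping down in height from the tallest on the seat next to the red block to the shortest on the seat next to the black block. Do not let any prop fall over, and leave them all standing freely.

Things in the scene. Friction and masses are not known exactly. Their poses are not given: they have to be found in the camera images.
- prop_white: steel jig prop with a white cap, 50 mm tall in all: upright round shaft 34 mm in diameter (its top 10 mm is the white cap, same diameter) on a round foot 52 mm in diameter and 6 mm thick. About 0.2 to 0.5 kg, loose, standing upright. Origin: centre of the foot's underside; z up along the shaft.
- prop_yellow: steel jig prop with a yellow cap, 70 mm tall in all: upright round shaft 34 mm in diameter (its top 10 mm is the yellow cap, same diameter) on a round foot 52 mm in diameter and 6 mm thick. About 0.2 to 0.5 kg, loose, standing upright. Origin: centre of the foot's underside; z up along the shaft.
- prop_green: steel jig prop with a green cap, 90 mm tall in all: upright round shaft 34 mm in diameter (its top 10 mm is the green cap, same diameter) on a round foot 52 mm in diameter and 6 mm thick. About 0.2 to 0.5 kg, loose, standing upright. Origin: centre of the foot's underside; z up along the shaft.
- prop_blue: steel jig prop with a blue cap, 110 mm tall in all: upright round shaft 34 mm in diameter (its top 10 mm is the blue cap, same diameter) on a round foot 52 mm in diameter and 6 mm thick. About 0.2 to 0.5 kg, loose, standing upright. Origin: centre of the foot's underside; z up along the shaft.
- seat_1: round bright metal seat, 76 mm in diameter and 4 mm thick, fixed on a flat grey bar (90 mm wide, 450 mm long, 8 mm thick) that lies across the table, its length roughly along y; the first of the four seats in the row counted from the robot's left (+y), seats 85 mm apart. A dark ring 60 mm across and a small cross mark its centre. Origin: centre of its underside (8 mm above the table); its top face is 4 mm above the origin. Its y axis points along the row.
- seat_2: round bright metal seat, 76 mm in diameter and 4 mm thick, fixed on a flat grey bar (90 mm wide, 450 mm long, 8 mm thick) that lies across the table, its length roughly along y; the second of the four seats in the row counted from the robot's left (+y), seats 85 mm apart. A dark ring 60 mm across and a small cross mark its centre. Origin: centre of its underside (8 mm above the table); its top face is 4 mm above the origin. Its y axis points along the row.
- seat_3: round bright metal seat, 76 mm in diameter and 4 mm thick, fixed on a flat grey bar (90 mm wide, 450 mm long, 8 mm thick) that lies across the table, its length roughly along y; the third of the four seats in the row counted from the robot's left (+y), seats 85 mm apart. A dark ring 60 mm across and a small cross mark its centre. Origin: centre of its underside (8 mm above the table); its top face is 4 mm above the origin. Its y axis points along the row.
- seat_4: round bright metal seat, 76 mm in diameter and 4 mm thick, fixed on a flat grey bar (90 mm wide, 450 mm long, 8 mm thick) that lies across the table, its length roughly along y; the fourth of the four seats in the row counted from the robot's left (+y), seats 85 mm apart. A dark ring 60 mm across and a small cross mark its centre. Origin: centre of its underside (8 mm above the table); its top face is 4 mm above the origin. Its y axis points along the row.
- stop_red: red square block 40 x 40 x 30 mm fixed on the grey bar beyond one end seat (67.5 mm from that seat's centre): marks the high end of the row. The red and the black block may be at either end. Origin: centre of its underside, 8 mm above the table.
- stop_black: black square block 40 x 40 x 30 mm fixed on the grey bar beyond one end seat (67.5 mm from that seat's centre): marks the low end of the row. The red and the black block may be at either end. Origin: centre of its underside, 8 mm above the table.
There are look-alikes about, which are no part of the job. What is shaped like the prop_yellow but brown or purple is not meant.

How it is judged (in metres and radians):
At the end, for the whole second after the job is handed in: Each prop stands on its own seat: heights fall from the red block's end (110 mm blue, 90 mm green, 70 mm yellow, 50 mm white) to the black block's end; foot centre within 12 mm of the seat's centre, foot on the seat's top face, within 0.06 rad of upright, at rest and not touched by the fingers (((horizontal distance between stop_red and seat_1 below 0.1 m and horizontal distance between prop_blue and seat_1 below 0.012 m and z of prop_blue in the frame of seat_1 between 0.001 and 0.007 m and horizontal distance between prop_green and seat_2 below 0.012 m and z of prop_green in the frame of seat_2 between 0.001 and 0.007 m and horizontal distance between prop_yellow and seat_3 below 0.012 m and z of prop_yellow in the frame of seat_3 between 0.001 and 0.007 m and horizontal distance between prop_white and seat_4 below 0.012 m and z of prop_white in the frame of seat_4 between 0.001 and 0.007 m) or (horizontal distance between stop_red and seat_4 below 0.1 m and horizontal distance between prop_white and seat_1 below 0.012 m and z of prop_white in the frame of seat_1 between 0.001 and 0.007 m and horizontal distance between prop_yellow and seat_2 below 0.012 m and z of prop_yellow in the frame of seat_2 between 0.001 and 0.007 m and horizontal distance between prop_green and seat_3 below 0.012 m and z of prop_green in the frame of seat_3 between 0.001 and 0.007 m and horizontal distance between prop_blue and seat_4 below 0.012 m and z of prop_blue in the frame of seat_4 between 0.001 and 0.007 m)) and angle between each of prop_white, prop_yellow, prop_green, prop_blue's own z axis and vertical below 0.06 rad and linear speed of each of prop_white, prop_yellow, prop_green, prop_blue below 0.02 m/s and angular speed of each of prop_white, prop_yellow, prop_green, prop_blue below 0.2 rad/s and contact force between each of prop_white, prop_yellow, prop_green, prop_blue and the fingers below 0.05 N).
It fails at once if a prop falls over (leans more than 0.7 rad) (angle between any of prop_white, prop_yellow, prop_green, prop_blue's own z axis and vertical above 0.7 rad).
It also fails if it takes over 128 s, if anything falls off the work surface, if the arm or the gripper's body presses on something with over 40 N, if the wrist force passes 120 N, or if a joint passes its speed limit or range.

## Working session

There is one attempt and no reset: what is moved stays moved. The work goes in short steps, Python scripts to look and compute and a tool call to move; the robot and the scene stay as the last step left them, time stands still between calls to the robot, and variables do not carry over. Pictures are saved under pics/ and viewed, and the job is handed in when it is done.

Besides the shell and the picture viewer there is one more tool, called after "Call:" as name(argument=value, ...) on one line, values as JSON. play_rows: Moves the arm, as the interface text tells. Its arguments: {"type":"object","properties":{"linear":{"type":"array","items":{"type":"array","items":{"type":"number"}}},"dr":{"type":"array","items":{"type":"array","items":{"type":"number"}}},"jaw":{"type":"number"}},"required":["linear","dr"]}

```bash
mkdir -p pics; cat > h.py <<'E'
import numpy as np,cv2
from plant import observe,capture,grip_depth
from scipy.spatial.transform import Rotation as R
def snap(n,f=None):
    s=observe(); c=capture(n)
    if f: cv2.imwrite('pics/'+f+'.png',c['image'][:,:,::-1])
    if n=='wrist':
        T=np.eye(4);T[:3,:3]=R.from_euler('xyz',s['ee_rot'],degrees=True).as_matrix();T[:3,3]=s['position']
        M=T@np.array(c['T_tool_cam']);c['origin']=M[:3,3];c['rotation']=M[:3,:3]
    c['name']=n
    return c
def ray(c,u,v):
    if c['name']=='wrist':
        a=(u-c['cx'])/c['fx'];b=(v-c['cy'])/c['fy'];r=np.hypot(a,b)+1e-12
        d=np.array([np.sin(r)*a/r,-np.sin(r)*b/r,-np.cos(r)])
    else: d=np.array([(u-c['cx'])/c['fx'],-(v-c['cy'])/c['fy'],-1.])
    d=np.array(c['rotation'])@d
    return np.array(c['origin']),d/np.linalg.norm(d)
def onz(c,u,v,z):
    o,d=ray(c,u,v);return o+d*(z-o[2])/d[2]
def tri(*rs):
    A=sum(np.eye(3)-np.outer(d,d) for o,d in rs);b=sum((np.eye(3)-np.outer(d,d))@o for o,d in rs)
    p=np.linalg.solve(A,b);return p,[np.linalg.norm(np.cross(p-o,d)) for o,d in rs]
def proj(c,p):
    q=np.array(c['rotation']).T@(np.array(p)-c['origin'])
    if c['name']=='wrist':
        t=np.arctan2(np.hypot(q[0],q[1]),-q[2]);k=t/np.hypot(q[0],q[1]);return c['cx']+c['fx']*q[0]*k,c['cy']-c['fy']*q[1]*k
    return c['cx']+c['fx']*q[0]/-q[2],c['cy']-c['fy']*q[1]/-q[2]
E
python3 - <<'E'
from h import *
np.set_printoptions(precision=4,suppress=True)
print(observe(),grip_depth)
for n in['scene','side','wrist']:
    c=snap(n,n+'0');print(n,{k:v for k,v in c.items() if k!='image'})
E
```

```text
{'time': 0.0, 'joint_pos': array([-79.0156,  27.3749,   1.2815,  89.1762,  -0.6577,  63.5584,
        -4.7618]), 'qd': array([-0.0801,  0.0081, -0.0832, -0.111 , -0.0159,  0.0503,  0.0779]), 'tau': array([ -0.0004, -58.2842,   1.5345, -27.2609,  -0.0543,   0.017 ,
         0.0002]), 'position': array([0.1992, 0.6443, 0.2217]), 'ee_rot': array([179.9907,   0.1016,  72.8219]), 'force': array([-0.703 , -0.1534,  0.0609]), 'wrist_torque': array([ 0.0306, -0.0548, -0.025 ]), 'finger_gap': 0.0878364438886183} 0.0187
scene {'fx': 381.2294637981473, 'fy': 381.2294637981473, 'cx': 281.64173331518356, 'cy': 211.25925790975646, 'origin': array([0.8432, 0.2527, 0.7339]), 'rotation': array([ 31.9173,   0.4863, 123.4335]), 'name': 'scene'}
side {'fx': 460.09373893276825, 'fy': 460.09373893276825, 'cx': 276.8344322843842, 'cy': 207.2091580736376, 'origin': array([ 0.4467, -0.6029,  0.6285]), 'rotation': array([46.404 ,  0.7206, -5.5896]), 'name': 'side'}
wrist {'fx': 325.19226210127806, 'fy': 325.19226210127806, 'cx': 282.2991433389131, 'cy': 210.55032580647676, 'T_tool_cam': array([[ 1.    ,  0.0001,  0.0001, -0.0005],
       [ 0.0001, -0.9701, -0.2427, -0.0657],
       [ 0.0001,  0.2427, -0.9701, -0.1621],
       [ 0.    ,  0.    ,  0.    ,  1.    ]]), 'origin': array([0.1363, 0.6635, 0.3839]), 'rotation': array([[ 0.2954, -0.9269, -0.2315],
       [ 0.9554,  0.2862,  0.0733],
       [-0.0017, -0.2428,  0.9701]]), 'name': 'wrist'}
```

```bash
python3 - <<'E'
s=open('h.py').read()
s=s.replace("    c['name']=n\n","    else: c['rotation']=R.from_euler('xyz',c['rotation'],degrees=True).as_matrix()\n    c['name']=n\n")
open('h.py','w').write(s)
E
```

```text
(no output)
```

View pics/scene0.png

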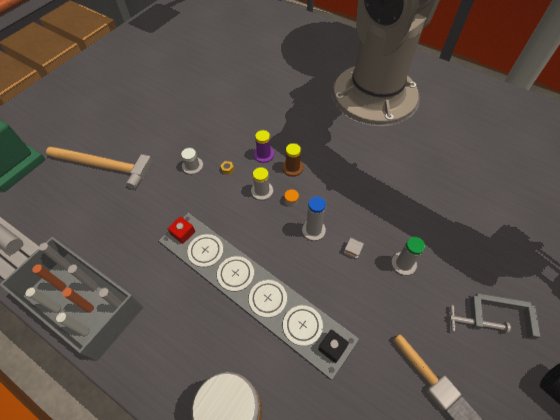

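View pics/side0.png

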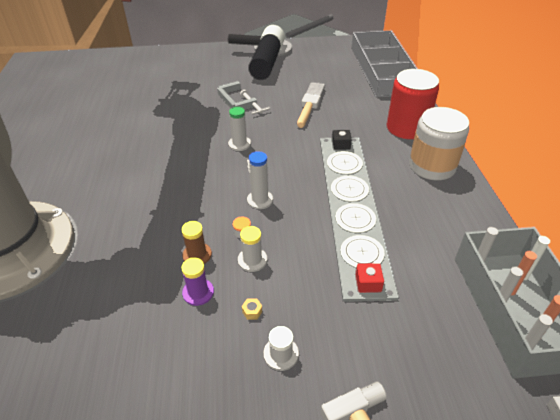

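View pics/wrist0.png

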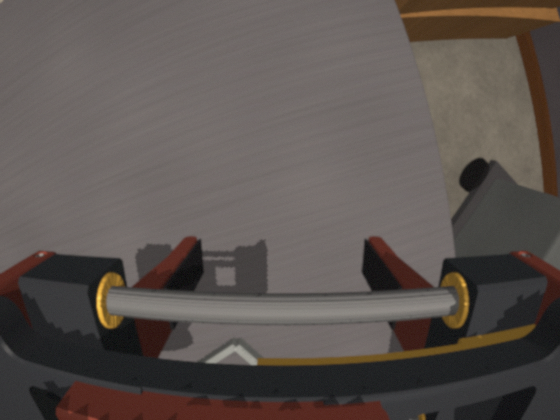

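```bash
cat > det.py <<'E'
from h import *
np.set_printoptions(precision=4,suppress=True)
H={'yellow':(22,35,120,120),'blue':(105,125,120,80),'green':(50,80,120,70),'red':(0,6,150,100),'orange':(8,16,150,150)}
def blobs(c,col,amin=60):
    h=cv2.cvtColor(c['image'],cv2.COLOR_RGB2HSV);a,b,s,v=H[col]
    m=cv2.inRange(h,(a,s,v),(b,255,255))
    return comps(m,amin)
def comps(m,amin):
    cs,_=cv2.findContours(m,cv2.RETR_EXTERNAL,cv2.CHAIN_APPROX_NONE);o=[]
    for k in cs:
        A=cv2.contourArea(k)
        if A>=amin:
            k=cv2.convexHull(k);M=cv2.moments(k);o.append((round(M['m10']/M['m00'],1),round(M['m01']/M['m00'],1),A,cv2.boundingRect(k)))
    return o
def bright(c,smax=60,vmin=150,amin=100):
    h=cv2.cvtColor(c['image'],cv2.COLOR_RGB2HSV)
    return comps(cv2.inRange(h,(0,0,vmin),(180,smax,255)),amin)
E
python3 - <<'E'
from det import *
for n in['scene','side']:
    c=snap(n)
    for k in H: print(n,k,[b for b in blobs(c,k)])
    print(n,'bright',*bright(c),sep='\n')
E
```

```text
scene yellow [(260.6, 173.7, 156.5, (253, 167, 16, 15)), (293.1, 149.3, 138.5, (286, 143, 15, 14)), (262.5, 135.8, 129.0, (255, 130, 15, 13))]
scene blue [(316.8, 204.1, 192.5, (309, 196, 17, 17))]
scene green [(415.7, 244.7, 206.0, (407, 237, 18, 17))]
scene red [(181.5, 228.9, 368.0, (168, 217, 27, 26))]
scene orange [(12.4, 406.9, 667.0, (0, 383, 38, 37))]
scene
bright
(445.1, 391.8, 479.5, (431, 376, 30, 33))
(225.1, 398.9, 2391.0, (193, 373, 64, 47))
(302.6, 324.8, 1239.5, (283, 305, 40, 41))
(267.7, 297.7, 1104.5, (249, 279, 39, 38))
(5.3, 268.8, 152.5, (0, 258, 15, 21))
(235.1, 272.9, 986.0, (217, 256, 38, 35))
(14.1, 256.7, 167.0, (0, 250, 28, 17))
(354.1, 246.1, 156.0, (346, 238, 17, 17))
(204.7, 249.8, 885.5, (187, 234, 36, 33))
(5.1, 236.6, 113.5, (0, 228, 14, 17))
(23.7, 238.2, 319.5, (0, 217, 48, 38))
(137.9, 168.6, 223.0, (128, 155, 22, 29))
(188.0, 153.0, 109.0, (181, 148, 15, 11))
(379.4, 109.7, 215.5, (348, 100, 58, 20))
side yellow [(192.4, 267.1, 347.0, (181, 257, 23, 21)), (250.8, 236.0, 62.0, (240, 227, 21, 18)), (191.5, 229.8, 72.0, (181, 221, 21, 19)), (242.2, 
[... 152 characters left out ...]
 [(369.3, 277.3, 652.0, (356, 263, 28, 29)), (410.1, 106.5, 1686.0, (387, 79, 52, 60))]
side orange [(494.4, 93.4, 25158.5, (384, 0, 176, 261))]
side
bright
(353.4, 400.4, 1201.0, (321, 381, 65, 39))
(280.4, 348.0, 1128.5, (263, 326, 36, 44))
(251.6, 259.3, 219.5, (237, 250, 31, 21))
(523.4, 280.2, 2263.5, (465, 226, 95, 127))
(55.9, 225.9, 1016.5, (29, 201, 49, 53))
(427.9, 173.1, 107.0, (419, 167, 20, 12))
(258.3, 189.8, 272.0, (247, 166, 27, 42))
(355.9, 222.0, 6215.5, (320, 137, 79, 162))
(442.5, 126.1, 1364.0, (418, 106, 51, 43))
(312.4, 93.9, 304.0, (301, 82, 24, 25))
(235.7, 92.9, 213.0, (217, 81, 40, 25))
(411.4, 67.9, 659.0, (391, 31, 48, 59))
(272.4, 31.9, 170.5, (261, 24, 22, 16))
```

```bash
python3 - <<'E'
from det import *
H['yellow']=(18,36,110,90)
sc=snap('scene');sd=snap('side')
print('side yellow',blobs(sd,'yellow'))
for v in (195,210,225): print(v,[b[:3] for b in bright(sd,45,v,200)])
P={'blue':((316.8,204.1),(257.5,158.3)),'green':((415.7,244.7),(236.8,111.9))}
for k,(a,b) in P.items(): print(k,tri(ray(sc,*a),ray(sd,*b)))
im=np.hstack([cv2.resize(sd['image'][200:360,160:320],(400,400),interpolation=cv2.INTER_CUBIC),cv2.resize(sc['image'][120:200,165:315],(400,213),interpolation=cv2.INTER_CUBIC)[:400] if 0 else cv2.copyMakeBorder(cv2.resize(sc['image'][120:205,175:310],(400,252),interpolation=cv2.INTER_CUBIC),0,148,0,0,0)])
cv2.imwrite('pics/crop1.png',im[:,:,::-1])
E
```

```text
side yellow [(251.7, 308.5, 296.5, (242, 299, 20, 20)), (192.5, 267.1, 357.5, (181, 257, 23, 22)), (191.4, 229.9, 294.5, (181, 221, 21, 19)), (246.9, 230.5, 424.0, (233, 217, 28, 28))]
195 [(352.4, 400.3, 1030.5), (277.4, 345.9, 562.0), (388.5, 277.8, 203.0), (53.4, 224.8, 782.0), (352.4, 214.8, 5094.0), (442.7, 121.2, 982.0), (312.8, 92.7, 247.0), (417.4, 78.7, 621.0)]
210 [(351.9, 400.4, 959.0), (277.5, 345.8, 537.0), (361.7, 250.3, 1009.0), (355.3, 217.0, 904.0), (53.4, 224.9, 722.0), (349.5, 187.6, 745.0), (344.3, 161.9, 607.5), (442.8, 120.8, 934.5), (417.3, 78.6, 613.5)]
225 [(351.3, 400.5, 857.0), (277.3, 345.5, 521.0), (361.7, 250.5, 980.5), (59.9, 233.1, 524.5), (355.2, 217.1, 874.5), (349.4, 187.8, 710.5), (344.4, 162.0, 580.0), (443.2, 120.4, 874.0), (417.4, 78.6, 609.0)]
blue (array([0.4695, 0.0809, 0.1054]), [np.float64(0.0015129064711597359), np.float64(0.001512906471159579)])
green (array([0.4358, 0.2785, 0.0861]), [np.float64(0.0024356302242053846), np.float64(0.0024356302242053993)])
```

View pics/crop1.png

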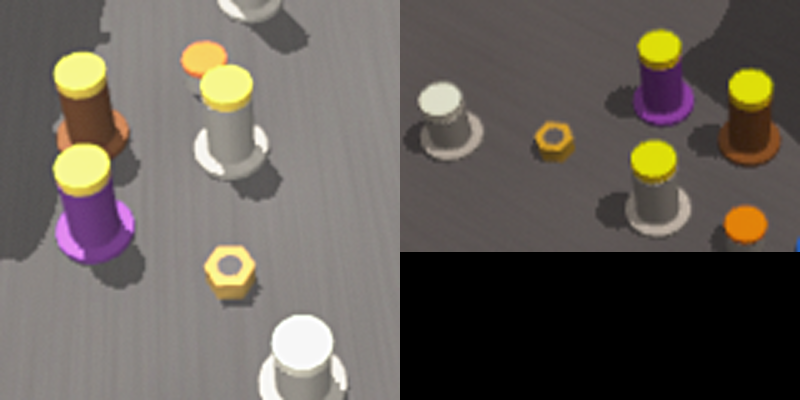

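```bash
python3 - <<'E'
from det import *
sc=snap('scene');sd=snap('side')
P={'blue':((316.8,204.1),(257.5,158.3)),'green':((415.7,244.7),(236.8,111.9)),'yellow':((260.8,174.2),(250.8,236)),'white':((188,153),(280.6,336.5)),
'purple':((262.5,135.8),(192.5,267.1)),'brown':((293.1,149.3),(191.4,229.9)),
's1':((302.6,324.8),(344.4,162)),'s2':((267.7,297.7),(349.4,187.8)),'s3':((235.1,272.9),(355.2,217.1)),'s4':((204.7,249.8),(361.7,250.5)),'red':((181.5,228.9),(369.3,277.3)),'orange':((291,196),(241,223)),'clipgrey':((354,247),(249,165))}
for k,(a,b) in P.items():
    p,e=tri(ray(sc,*a),ray(sd,*b)); print(k,p,round(e[0],4))
    if k[0]=='s': print('   ',onz(sc,*a,.012),onz(sd,*b,.012))
for k,z,a,b in (('blue',.105,)+P['blue'],('green',.085)+P['green'],('yellow',.065)+P['yellow'],('white',.05)+P['white']): print(k,onz(sc,*a,z),onz(sd,*b,z))
E
```

```text
blue [0.4695 0.0809 0.1054] 0.0015
green [0.4358 0.2785 0.0861] 0.0024
yellow [ 0.4451 -0.0743  0.0632] 0.0025
white [ 0.4773 -0.2599  0.0493] 0.0011
purple [ 0.3514 -0.1342  0.0666] 0.0017
brown [ 0.3465 -0.0519  0.0656] 0.0017
s1 [0.6605 0.1707 0.0098] 0.0014
    [0.6597 0.1715 0.012 ] [0.6609 0.1671 0.012 ]
s2 [0.6532 0.0858 0.0101] 0.0015
    [0.6524 0.0867 0.012 ] [0.6538 0.0828 0.012 ]
s3 [0.6465 0.001  0.0104] 0.0011
    [0.6459 0.0019 0.012 ] [ 0.647  -0.0012  0.012 ]
s4 [ 0.6397 -0.0836  0.0113] 0.0006
    [ 0.6394 -0.083   0.012 ] [ 0.64   -0.0844  0.012 ]
red [ 0.6334 -0.1517  0.0239] 0.0021
orange [ 0.4309 -0.0018  0.021 ] 0.0004
clipgrey [0.4583 0.1772 0.0119] 0.0035
blue [0.4676 0.0811 0.105 ] [0.4708 0.0801 0.105 ]
green [0.4324 0.2793 0.085 ] [0.4377 0.2774 0.085 ]
yellow [ 0.4435 -0.073   0.065 ] [ 0.4473 -0.0777  0.065 ]
white [ 0.4766 -0.2591  0.05  ] [ 0.4782 -0.2608  0.05  ]
```

```bash
cat > go.py <<'E'
import sys
from h import *
# usage: x y z yaw
def go(x,y,z,yaw):
    s=observe();Rm=R.from_euler('xyz',s['ee_rot'],degrees=True);T=R.from_euler('xyz',[180,0,yaw],degrees=True)
    d=Rm.inv().apply(np.array([x,y,z])-s['position'])*100;r=(Rm.inv()*T).as_rotvec(degrees=True)/6
    print('t',round(s['time'],2),'pos',s['position'].round(4),'rot',s['ee_rot'].round(2),'F',s['force'].round(1),'gap',round(s['finger_gap'],4))
    print('linear',d.round(2).tolist(),'dr',r.round(2).tolist(),'rows>=',round(max(np.linalg.norm(d)/4.17,np.linalg.norm(r)*6/7.16),1))
go(*map(float,sys.argv[1:5]))
E
python3 go.py 0.4357 0.2785 0.25 -4.6
```

```text
t 0.45 pos [0.1993 0.6448 0.2225] rot [1.800e+02 1.000e-02 7.282e+01] F [-0.  -0.4 -0.9] gap 0.088
linear [-28.02, 33.4, -2.74] dr [0.0, 0.0, 12.9] rows>= 10.8
```

Call:
play_rows(linear=[[-2.4,2.9,-0.5],[-4.8,5.8,-1],[-7.2,8.7,-1.5],[-9.6,11.6,-2],[-12,14.5,-2.7]], dr=[[0,0,1.1],[0,0,2.2],[0,0,3.3],[0,0,4.4],[0,0,5.5]], jaw=1)

```text
time: 0.87
position: [0.3031, 0.4856, 0.2496]
ee_rot: [180.0, 0.0, 39.5]
force: [1.1, 0.4, -0.6]
finger_gap: 0.088
```

```bash
python3 go.py 0.4357 0.2785 0.25 -4.6
```

```text
t 0.87 pos [0.3031 0.4856 0.2496] rot [1.80e+02 3.00e-02 3.95e+01] F [ 1.1  0.4 -0.6] gap 0.088
linear [-2.94, 24.42, -0.03] dr [0.0, 0.0, 7.35] rows>= 6.2
```

Call:
play_rows(linear=[[-0.4,3.5,0],[-0.8,7,0],[-1.3,10.5,0],[-1.7,14,0],[-2.1,17.5,0]], dr=[[0,0,1.1],[0,0,2.2],[0,0,3.3],[0,0,4.4],[0,0,5.3]])

```text
time: 1.28
position: [0.3989, 0.3357, 0.25]
ee_rot: [-180.0, -0.0, 7.4]
force: [0.2, 0.4, 0.2]
finger_gap: 0.0877
```

```bash
python3 go.py 0.4357 0.2785 0.25 -4.6
```

```text
t 1.28 pos [0.3989 0.3357 0.25  ] rot [-179.97   -0.      7.38] F [0.2 0.4 0.2] gap 0.0877
linear [2.92, 6.15, -0.0] dr [-0.0, 0.0, 2.0] rows>= 1.7
```

Call:
play_rows(linear=[[1.5,3.1,0],[2.9,6.1,0],[2.9,6.1,0],[2.9,6.1,0]], dr=[[0,0,1],[0,0,2],[0,0,2],[0,0,2]])

```text
time: 1.62
position: [0.4365, 0.2771, 0.2503]
ee_rot: [-180.0, -0.0, -4.8]
force: [0.5, 0.5, 0.5]
finger_gap: 0.0875
```

```bash
python3 - <<'E'
from det import *
c=snap('wrist','w1')
print(blobs(c,'green',100),bright(c,60,150,300))
for k,p in {'g':(.4357,.2785,.085),'s1':(.6603,.1702,.012)}.items(): print(k,proj(c,p))
E
python3 go.py 0.4357 0.2785 0.25 -4.6
```

```text
[(281.2, 194.7, 783.5, (265, 179, 33, 32))] [(442.6, 227.0, 4439.5, (414, 179, 61, 109)), (280.2, 177.0, 438.0, (261, 162, 41, 31)), (315.4, 72.8, 317.0, (301, 54, 38, 37)), (423.2, 36.1, 1727.5, (402, 0, 41, 73)), (267.9, 33.6, 1018.0, (227, 0, 84, 69))]
g (np.float64(281.3788891616569), np.float64(193.72471362516217))
s1 (np.float64(444.01840566213696), np.float64(246.3232547613558))
t 1.67 pos [0.4355 0.2789 0.2501] rot [-179.94    0.     -4.64] F [-0.5 -0.1 -0.4] gap 0.0879
linear [0.02, 0.04, 0.01] dr [-0.01, 0.0, -0.01] rows>= 0.0
```

View pics/w1.png

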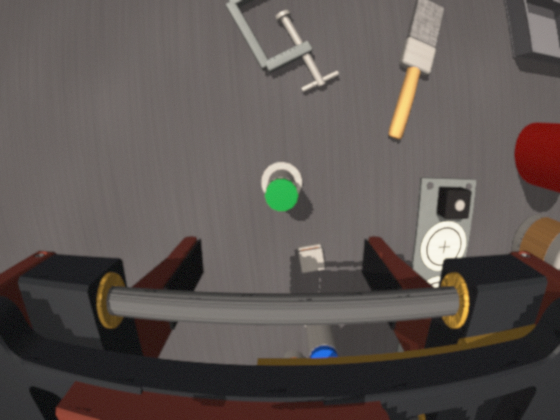

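Call:
play_rows(linear=[[0,0,3.5],[0,0,7],[0,0,10.5],[0,0,13.5],[0,0,15.5]], dr=[[0,0,0],[0,0,0],[0,0,0],[0,0,0],[0,0,0]])

```text
time: 2.08
position: [0.4331, 0.2801, 0.0922]
ee_rot: [180.0, 0.2, -4.4]
force: [-0.3, 0.9, 0.5]
finger_gap: 0.0878
```

```bash
python3 - <<'E'
from det import *
c=snap('wrist','w2')
print(blobs(c,'green',100));print(proj(c,(.4357,.2785,.085)))
for b in blobs(c,'green',100): print(onz(c,b[0],b[1],.088))
E
python3 go.py 0.4357 0.2785 0.035 -4.6
```

```text
[(286.5, 254.3, 2740.5, (256, 225, 62, 59))]
(np.float64(286.9593445875418), np.float64(252.94025220825492))
[0.4354 0.2789 0.088 ]
t 2.13 pos [0.4317 0.2791 0.0897] rot [179.77   0.33  -4.37] F [-1.2 -0.1 -1.8] gap 0.0877
linear [0.44, 0.0, 5.47] dr [0.04, 0.06, 0.04] rows>= 1.3
```

View pics/w2.png

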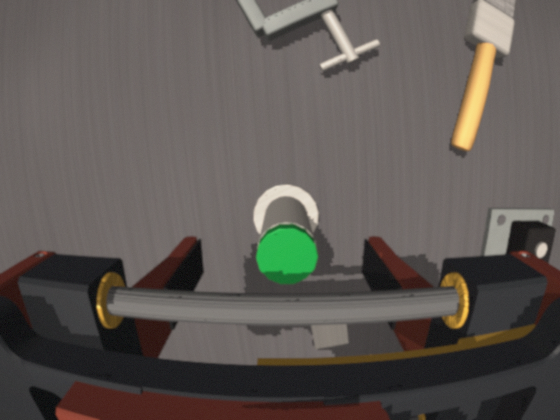

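Call:
play_rows(linear=[[0.2,0,2],[0.4,0,4],[0.4,0,5.4],[0.4,0,5.4],[0.4,0,5.4]], dr=[[0,0,0],[0,0,0],[0,0,0],[0,0,0],[0,0,0]])

```text
time: 2.55
position: [0.4348, 0.2796, 0.0359]
ee_rot: [179.8, 0.4, -4.3]
force: [0.8, -0.4, 0.9]
finger_gap: 0.0882
```

```bash
python3 go.py 0.4357 0.2787 0.035 -4.6
```

```text
t 2.55 pos [0.4348 0.2796 0.0359] rot [179.76   0.38  -4.25] F [ 0.8 -0.4  0.9] gap 0.0882
linear [0.1, 0.08, 0.09] dr [0.04, 0.06, 0.06] rows>= 0.1
```

Call:
play_rows(linear=[[0.1,0,0.1],[0.1,0,0.1]], dr=[[0.04,0.06,0.06],[0.04,0.06,0.06]])

```text
time: 2.72
position: [0.4362, 0.2807, 0.0361]
ee_rot: [-179.9, -0.1, -4.6]
force: [0.3, -0.2, 0.2]
finger_gap: 0.0878
```

Call:
play_rows(linear=[[0,0,0],[0,0,0],[0,0,0],[0,0,0],[0,0,0]], dr=[[0,0,0],[0,0,0],[0,0,0],[0,0,0],[0,0,0]], jaw=0)

```text
time: 3.13
position: [0.4362, 0.2807, 0.0362]
ee_rot: [-179.9, -0.1, -4.6]
force: [0.2, 0.4, -0.4]
finger_gap: 0.0578
```

Call:
play_rows(linear=[[0,0,0],[0,0,0],[0,0,0]], dr=[[0,0,0],[0,0,0],[0,0,0]])

```text
time: 3.38
position: [0.4362, 0.2807, 0.0362]
ee_rot: [-179.9, -0.1, -4.6]
force: [0.1, 0.6, 0.5]
finger_gap: 0.0376
```

```bash
python3 go.py 0.4357 0.2787 0.035 -4.6; python3 go.py 0.55 0.15 0.18 -4.6
```

```text
t 3.38 pos [0.4362 0.2807 0.0362] rot [-1.7987e+02 -7.0000e-02 -4.5800e+00] F [0.1 0.6 0.5] gap 0.0376
linear [-0.04, 0.2, 0.12] dr [-0.02, -0.01, 0.0] rows>= 0.1
t 3.38 pos [0.4362 0.2807 0.0362] rot [-1.7987e+02 -7.0000e-02 -4.5800e+00] F [0.1 0.6 0.5] gap 0.0376
linear [12.4, 12.08, -14.39] dr [-0.02, -0.01, 0.0] rows>= 5.4
```

Call:
play_rows(linear=[[0,0,0],[0,0,0],[0,0,0],[0,0,0]], dr=[[0,0,0],[0,0,0],[0,0,0],[0,0,0]])

```text
time: 3.72
position: [0.4361, 0.2806, 0.0362]
ee_rot: [-179.9, -0.1, -4.6]
force: [-0.6, -0.3, -0.5]
finger_gap: 0.0341
```

Call:
play_rows(linear=[[0,0,-1],[0,0,-3],[0,0,-6],[0,0,-9],[0,0,-12]], dr=[[0,0,0],[0,0,0],[0,0,0],[0,0,0],[0,0,0]])

```text
time: 4.13
position: [0.4355, 0.2796, 0.1576]
ee_rot: [-179.9, -0.0, -4.6]
force: [0.3, -0.4, -3.2]
finger_gap: 0.0338
```

```bash
python3 go.py 0.6465 0.002 0.16 -4.6; python3 - <<'E'
from h import *
snap('side','sd1')
E
```

```text
t 4.13 pos [0.4355 0.2796 0.1576] rot [-1.7995e+02 -2.0000e-02 -4.6100e+00] F [ 0.3 -0.4 -3.2] gap 0.0338
linear [23.26, 25.98, -0.26] dr [-0.01, -0.0, -0.0] rows>= 8.4
```

View pics/sd1.png

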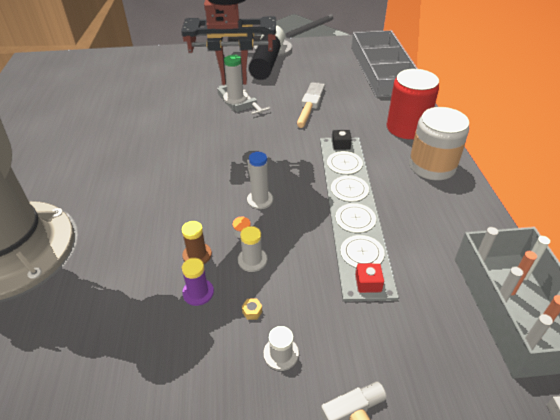

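Call:
play_rows(linear=[[2,2.2,0],[4.5,5,0],[7,7.8,-0.2],[9.5,10.6,-0.2],[12,13.4,-0.2]], dr=[[0,0,0],[0,0,0],[0,0,0],[0,0,0],[0,0,0]])

```text
time: 4.6
position: [0.5479, 0.1366, 0.1653]
ee_rot: [-179.5, -0.4, -4.6]
force: [0.7, 0.8, -2.7]
finger_gap: 0.0335
```

```bash
python3 go.py 0.6465 0.0025 0.16 -4.6
```

```text
t 4.6 pos [0.5479 0.1366 0.1653] rot [-179.55   -0.36   -4.64] F [ 0.7  0.8 -2.7] gap 0.0335
linear [10.91, 12.57, 0.5] dr [-0.08, -0.06, -0.01] rows>= 4.0
```

Call:
play_rows(linear=[[3,3.5,0],[6,7,0.2],[9,10.3,0.4],[10.9,12.6,0.5],[10.9,12.6,0.5]], dr=[[0,0,0],[0,0,0],[0,0,0],[-0.08,-0.06,0],[-0.08,-0.06,0]])

```text
time: 5.02
position: [0.6494, -0.0079, 0.1604]
ee_rot: [179.6, -0.2, -5.2]
force: [0.6, -0.9, -2.4]
finger_gap: 0.0335
```

Call:
play_rows(linear=[[0,0,0],[0,0,0]], dr=[[0,0,0],[0,0,0]])

```text
time: 5.18
position: [0.6491, -0.0099, 0.1603]
ee_rot: [179.5, -0.2, -5.3]
force: [-0.7, -0.1, -3.0]
finger_gap: 0.0335
```

```bash
python3 go.py 0.6465 0.0025 0.06 -4.6;python3 - <<'E'
from det import *
c=snap('wrist','w3');print(blobs(c,'green',100));d=snap('side');e=snap('scene');g=[blobs(x,'green',60) for x in(d,e)];print(g)
print(tri(ray(e,*g[1][0][:2]),ray(d,*g[0][0][:2])))
print(observe()['position'])
E
```

```text
t 5.18 pos [ 0.6491 -0.0099  0.1603] rot [179.52  -0.18  -5.35] F [-0.7 -0.1 -3. ] gap 0.0335
linear [-0.41, -1.29, 10.01] dr [0.08, -0.03, -0.12] rows>= 2.4
[(282.6, 333.5, 933.5, (246, 326, 74, 19)), (282.8, 281.7, 1182.5, (246, 267, 73, 27))]
[[(371.6, 133.3, 230.0, (362, 126, 21, 16))], []]Traceback (most recent call last):
  File "<stdin>", line 3, in <module>
IndexError: list index out of range
```

View pics/w3.png

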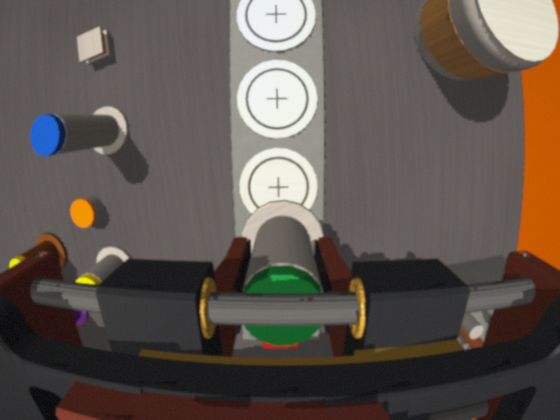

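```bash
python3 go.py 0.6465 0.0025 0.06 -4.6;python3 - <<'E'
from det import *
c=snap('wrist')
for u,v in((276,14),(277,98),(278,187)): print(onz(c,u,v,.012))
for p in ((.6603,.1702,.012),(.6535,.0858,.012),(.6466,.001,.012)): print(proj(c,p))
s=observe()
print(s['position'], 'prop centre at tcp-predicted cap top proj', proj(c,s['position']+[0,0,.055]),proj(c,s['position']+[0,0,-.036]))
E
```

```text
t 5.33 pos [ 0.6487 -0.006   0.1604] rot [ 1.7967e+02 -1.6000e-01 -5.0800e+00] F [ 0.9 -0.8 -3.3] gap 0.0337
linear [-0.32, -0.89, 10.03] dr [0.06, -0.03, -0.08] rows>= 2.4
[0.6591 0.1744 0.012 ]
[0.6527 0.0898 0.012 ]
[0.6459 0.0045 0.012 ]
(np.float64(277.5855330097305), np.float64(17.76722480339049))
(np.float64(278.2615187962816), np.float64(102.0972470948047))
(np.float64(279.0504145984831), np.float64(190.50636834203343))
[ 0.6488 -0.0059  0.1604] prop centre at tcp-predicted cap top proj (np.float64(282.4555262498599), np.float64(309.4853673584788)) (np.float64(282.0956163164658), np.float64(233.90708462174084))
```

Call:
play_rows(linear=[[-0.1,-0.4,2],[-0.3,-0.9,5],[-0.3,-0.9,8],[-0.3,-0.9,9.5],[-0.3,-0.9,9.5]], dr=[[0.06,-0.03,-0.08],[0.06,-0.03,-0.08],[0.06,-0.03,-0.08],[0.06,-0.03,-0.08],[0.06,-0.03,-0.08]])

```text
time: 5.8
position: [0.6435, 0.0048, 0.0617]
ee_rot: [-180.0, 0.4, -4.4]
force: [-0.4, 0.5, -2.3]
finger_gap: 0.0336
```

```bash
python3 go.py 0.6465 0.0025 0.0485 -4.6;python3 go.py 0.6465 0.0025 0.0485 -4.6;python3 - <<'E'
from det import *
c=snap('wrist','w4');snap('side','sd4');snap('scene','sc4')
for p in ((.6603,.1702,.012),(.6535,.0858,.012),(.6466,.001,.012)): print(proj(c,p))
E
python3 go.py 0.6465 0.0025 0.0485 -4.6
```

```text
t 5.8 pos [0.6435 0.0048 0.0617] rot [-179.99    0.41   -4.43] F [-0.4  0.5 -2.3] gap 0.0336
linear [0.33, 0.21, 1.32] dr [-0.0, 0.07, 0.03] rows>= 0.3
t 5.8 pos [0.6435 0.0048 0.0617] rot [-179.99    0.41   -4.43] F [-0.4  0.5 -2.3] gap 0.0336
linear [0.33, 0.21, 1.32] dr [-0.0, 0.07, 0.03] rows>= 0.3
(np.float64(288.6808061369619), np.float64(-13.662466797865875))
(np.float64(288.512896736304), np.float64(106.10109216535277))
(np.float64(287.65101554451917), np.float64(233.16385892738052))
t 5.95 pos [0.6476 0.0034 0.0667] rot [-1.7995e+02 -8.0000e-02 -4.5300e+00] F [-0.4  0.8 -1.5] gap 0.0339
linear [-0.1, 0.1, 1.82] dr [-0.01, -0.01, 0.01] rows>= 0.4
```

View pics/w4.png

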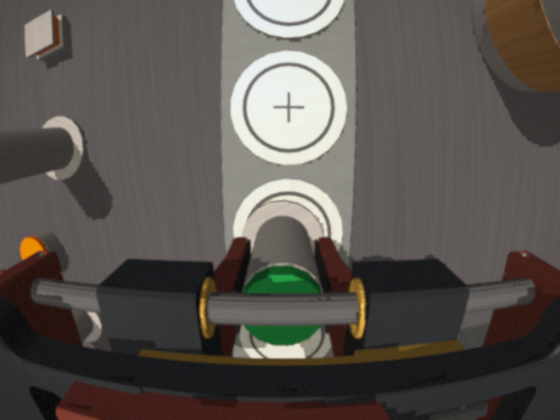

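View pics/sd4.png

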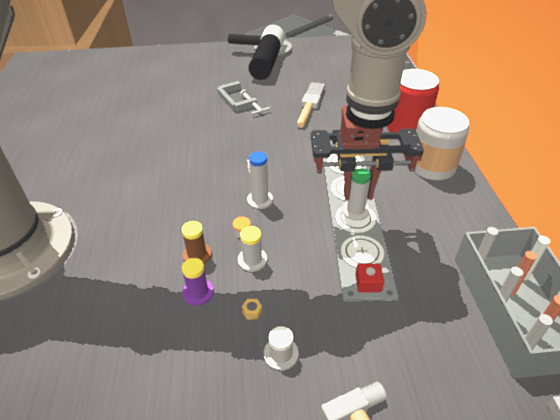

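Call:
play_rows(linear=[[-0.1,0.1,0.6],[-0.1,0.1,1.2],[-0.1,0.1,1.6],[-0.1,0.1,1.7],[-0.1,0.1,1.7]], dr=[[0,0,0],[0,0,0],[0,0,0],[0,0,0],[0,0,0]])

```text
time: 6.37
position: [0.6463, 0.0026, 0.0493]
ee_rot: [-180.0, -0.0, -4.5]
force: [0.0, -0.1, -2.3]
finger_gap: 0.0335
```

Call:
play_rows(linear=[[0,0,0],[0,0,0]], dr=[[0,0,0],[0,0,0]])

```text
time: 6.53
position: [0.6464, 0.0025, 0.0494]
ee_rot: [-180.0, -0.1, -4.5]
force: [-0.5, -0.5, -2.6]
finger_gap: 0.0341
```

```bash
python3 go.py 0.6465 0.0025 0.0485 -4.6
```

```text
t 6.53 pos [0.6464 0.0025 0.0494] rot [-1.7995e+02 -5.0000e-02 -4.5300e+00] F [-0.5 -0.5 -2.6] gap 0.0341
linear [0.01, -0.0, 0.09] dr [-0.01, -0.01, 0.01] rows>= 0.0
```

Lower gently until contact.

Call:
play_rows(linear=[[0,0,0.05],[0,0,0.1],[0,0,0.1]], dr=[[0,0,0],[0,0,0],[0,0,0]])

```text
time: 6.78
position: [0.6464, 0.0025, 0.0484]
ee_rot: [-179.9, -0.1, -4.5]
force: [0.3, 0.1, -3.0]
finger_gap: 0.0338
```

Call:
play_rows(linear=[[0,0,0.05],[0,0,0.05],[0,0,0.05]], dr=[[0,0,0],[0,0,0],[0,0,0]])

```text
time: 7.03
position: [0.6464, 0.0025, 0.0482]
ee_rot: [-179.9, -0.1, -4.5]
force: [-1.1, -0.8, 1.1]
finger_gap: 0.0339
```

Call:
play_rows(linear=[[0,0,0],[0,0,0],[0,0,0],[0,0,0],[0,0,0]], dr=[[0,0,0],[0,0,0],[0,0,0],[0,0,0],[0,0,0]], jaw=1)

```text
time: 7.45
position: [0.6466, 0.0025, 0.0483]
ee_rot: [-179.9, -0.1, -4.5]
force: [0.3, 0.2, -0.3]
finger_gap: 0.0637
```

Call:
play_rows(linear=[[0,0,0],[0,0,0],[0,0,0],[0,0,0],[0,0,0]], dr=[[0,0,0],[0,0,0],[0,0,0],[0,0,0],[0,0,0]])

```text
time: 7.87
position: [0.6466, 0.0024, 0.0483]
ee_rot: [-179.9, -0.1, -4.5]
force: [-0.1, -0.1, 0.2]
finger_gap: 0.0878
```

Call:
play_rows(linear=[[0,0,-1],[0,0,-4],[0,0,-8],[0,0,-12],[0,0,-16]], dr=[[0,0,0],[0,0,0],[0,0,0],[0,0,0],[0,0,0]])

```text
time: 8.28
position: [0.6459, 0.002, 0.2107]
ee_rot: [-180.0, -0.1, -4.6]
force: [1.0, 0.2, 0.1]
finger_gap: 0.0879
```

```bash
python3 go.py 0.4685 0.081 0.20 -4.6
```

```text
t 8.28 pos [0.6459 0.002  0.2107] rot [-1.7995e+02 -7.0000e-02 -4.5600e+00] F [1.  0.2 0.1] gap 0.0879
linear [-18.32, -6.46, 1.05] dr [-0.01, -0.01, 0.01] rows>= 4.7
```

Call:
play_rows(linear=[[-3,-1,0],[-7,-2.4,0.2],[-11,-3.8,0.4],[-15,-5.2,0.6],[-17.5,-6.2,1]], dr=[[0,0,0],[0,0,0],[0,0,0],[0,0,0],[0,0,0]])

```text
time: 8.7
position: [0.4734, 0.0785, 0.201]
ee_rot: [-179.9, -0.0, -4.5]
force: [-0.3, 0.2, -0.6]
finger_gap: 0.0879
```

Call:
play_rows(linear=[[0,0,0],[0,0,0]], dr=[[0,0,0],[0,0,0]])

```text
time: 8.87
position: [0.4721, 0.0794, 0.2017]
ee_rot: [-179.8, -0.0, -4.4]
force: [0.4, 0.3, 0.1]
finger_gap: 0.0877
```

```bash
python3 - <<'E'
from det import *
c=snap('wrist','w5');b=blobs(c,'blue',100);print(b);print(proj(c,(.469,.081,.105)),[onz(c,*k[:2],.107) for k in b])
d=snap('side');e=snap('scene');g=[blobs(x,'green',60) for x in(d,e)];print(g)
print(tri(ray(e,*g[1][0][:2]),ray(d,*g[0][0][:2])),onz(e,*g[1][0][:2],.097))
E
python3 go.py 0.4685 0.081 0.20 -4.6
```

```text
[(278.9, 211.1, 1301.0, (258, 191, 43, 41))]
(np.float64(278.20561244452824), np.float64(209.96912516073442)) [array([0.4696, 0.0805, 0.107 ])]
[[(360.5, 183.0, 192.0, (352, 176, 18, 15))], [(229.5, 253.7, 222.5, (221, 245, 18, 18))]]
(array([ 0.646 , -0.0006,  0.0971]), [np.float64(0.001565463992535683), np.float64(0.00156546399253564)]) [ 0.6445 -0.0001  0.097 ]
t 9.02 pos [0.4749 0.078  0.2018] rot [-1.7987e+02 -1.5000e-01 -4.6000e+00] F [ 0.4  0.8 -0.2] gap 0.0879
linear [-0.67, -0.25, 0.18] dr [-0.02, -0.02, -0.0] rows>= 0.2
```

View pics/w5.png

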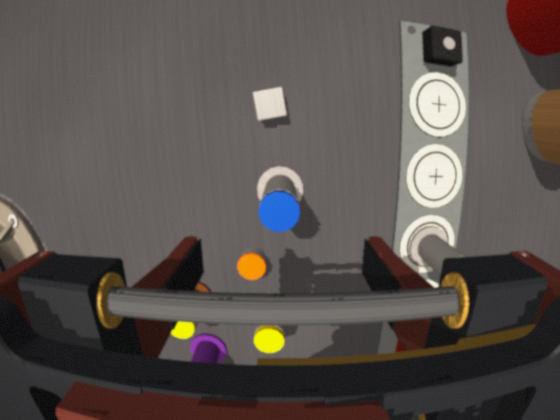

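Call:
play_rows(linear=[[-0.4,-0.2,2],[-0.5,-0.3,5],[-0.5,-0.3,8],[-0.5,-0.3,11],[-0.5,-0.3,13]], dr=[[0,0,0],[0,0,0],[0,0,0],[0,0,0],[0,0,0]])

```text
time: 9.43
position: [0.4711, 0.0804, 0.0694]
ee_rot: [-180.0, -0.1, -4.7]
force: [0.7, -0.6, -0.4]
finger_gap: 0.0876
```

```bash
python3 go.py 0.4695 0.0807 0.046 -4.6
```

```text
t 9.43 pos [0.4711 0.0804 0.0694] rot [-1.7997e+02 -9.0000e-02 -4.6900e+00] F [ 0.7 -0.6 -0.4] gap 0.0876
linear [-0.16, -0.02, 2.34] dr [-0.0, -0.02, -0.02] rows>= 0.6
```

Call:
play_rows(linear=[[-0.1,0,1],[-0.2,0,2],[-0.2,0,2.4],[-0.2,0,2.4],[-0.2,0,2.4]], dr=[[0,0,0],[0,0,0],[0,0,0],[0,0,0],[0,0,0]])

```text
time: 9.85
position: [0.47, 0.0804, 0.0458]
ee_rot: [-180.0, -0.1, -4.7]
force: [-0.4, 0.9, 0.2]
finger_gap: 0.0879
```

```bash
python3 go.py 0.4695 0.0807 0.046 -4.6
```

```text
t 9.85 pos [0.47   0.0804 0.0458] rot [-1.7996e+02 -1.4000e-01 -4.7300e+00] F [-0.4  0.9  0.2] gap 0.0879
linear [-0.05, -0.03, -0.02] dr [-0.01, -0.02, -0.02] rows>= 0.0
```

Call:
play_rows(linear=[[0,0,0],[0,0,0],[0,0,0],[0,0,0],[0,0,0]], dr=[[0,0,0],[0,0,0],[0,0,0],[0,0,0],[0,0,0]], jaw=0)

```text
time: 10.27
position: [0.4701, 0.0806, 0.0462]
ee_rot: [-179.9, -0.2, -4.7]
force: [-0.8, -0.1, 0.4]
finger_gap: 0.0579
```

Call:
play_rows(linear=[[0,0,0],[0,0,0],[0,0,0],[0,0,0],[0,0,0]], dr=[[0,0,0],[0,0,0],[0,0,0],[0,0,0],[0,0,0]])

```text
time: 10.68
position: [0.4699, 0.0806, 0.0461]
ee_rot: [-179.9, -0.1, -4.7]
force: [-1.0, 0.2, 1.0]
finger_gap: 0.0338
```

Call:
play_rows(linear=[[0,0,0],[0,0,0]], dr=[[0,0,0],[0,0,0]])

```text
time: 10.85
position: [0.47, 0.0806, 0.0462]
ee_rot: [-179.9, -0.1, -4.7]
force: [0.4, -0.6, 1.6]
finger_gap: 0.0337
```

Call:
play_rows(linear=[[0,0,-1],[0,0,-4],[0,0,-8],[0,0,-12],[0,0,-14]], dr=[[0,0,0],[0,0,0],[0,0,0],[0,0,0],[0,0,0]])

```text
time: 11.27
position: [0.4709, 0.0801, 0.1903]
ee_rot: [-179.8, -0.4, -4.8]
force: [1.3, 1.2, -3.1]
finger_gap: 0.0337
```

```bash
python3 go.py 0.6397 -0.083 0.19 -4.6
```

```text
t 11.27 pos [0.4709 0.0801 0.1903] rot [-179.85   -0.36   -4.79] F [ 1.3  1.2 -3.1] gap 0.0337
linear [18.19, 14.84, 0.1] dr [-0.03, -0.06, -0.03] rows>= 5.6
```

Call:
play_rows(linear=[[2,1.6,0],[5,4,0],[8,6.5,0],[11,9,0],[14,11.4,0]], dr=[[0,0,0],[0,0,0],[0,0,0],[0,0,0],[0,0,0]])

```text
time: 11.68
position: [0.6012, -0.0466, 0.1911]
ee_rot: [-179.9, -0.3, -4.8]
force: [0.1, -0.1, -4.3]
finger_gap: 0.0335
```

Call:
play_rows(linear=[[2,1.7,0],[3.5,2.9,0],[4,3.4,0],[4,3.4,0],[4,3.4,0]], dr=[[0,0,0],[0,0,0],[0,0,0],[0,0,0],[0,0,0]])

```text
time: 12.1
position: [0.6371, -0.0832, 0.1908]
ee_rot: [-179.8, -0.2, -4.8]
force: [-0.3, 0.7, -4.1]
finger_gap: 0.0341
```

```bash
python3 go.py 0.6397 -0.083 0.19 -4.6
```

```text
t 12.1 pos [ 0.6371 -0.0832  0.1908] rot [-179.83   -0.21   -4.78] F [-0.3  0.7 -4.1] gap 0.0341
linear [0.25, -0.04, 0.08] dr [-0.03, -0.03, -0.03] rows>= 0.1
```

Call:
play_rows(linear=[[0.2,0,1.5],[0.3,0,4],[0.3,0,7],[0.3,0,10],[0.3,0,12]], dr=[[-0.03,-0.03,-0.03],[-0.03,-0.03,-0.03],[-0.03,-0.03,-0.03],[-0.03,-0.03,-0.03],[-0.03,-0.03,-0.03]])

```text
time: 12.52
position: [0.638, -0.0806, 0.067]
ee_rot: [-180.0, 0.2, -4.5]
force: [0.2, -0.1, -4.1]
finger_gap: 0.0336
```

Call:
play_rows(linear=[[0,0,0],[0,0,0]], dr=[[0,0,0],[0,0,0]])

```text
time: 12.68
position: [0.6357, -0.0784, 0.065]
ee_rot: [-179.9, 0.5, -4.3]
force: [-0.2, 0.2, -3.9]
finger_gap: 0.0335
```

```bash
python3 go.py 0.6397 -0.083 0.0595 -4.6; python3 - <<'E'
from det import *
c=snap('wrist','w6')
E
python3 go.py 0.6397 -0.083 0.0595 -4.6
```

```text
t 12.68 pos [ 0.6357 -0.0784  0.065 ] rot [-179.92    0.54   -4.33] F [-0.2  0.2 -3.9] gap 0.0335
linear [0.44, 0.43, 0.54] dr [-0.01, 0.09, 0.05] rows>= 0.2
t 12.73 pos [ 0.6373 -0.0791  0.0668] rot [-179.93    0.32   -4.36] F [ 0.7 -0.2 -2.9] gap 0.0337
linear [0.27, 0.37, 0.73] dr [-0.01, 0.05, 0.04] rows>= 0.2
```

View pics/w6.png

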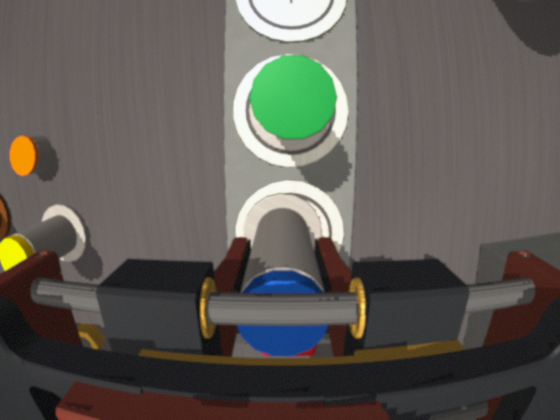

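Green stands concentric on its seat (292,110); blue hangs above seat_4, about 3 mm off. Correcting and lowering.

Call:
play_rows(linear=[[0.2,0.3,0.2],[0.3,0.4,0.4],[0.3,0.4,0.6],[0.3,0.4,0.7],[0.3,0.4,0.7]], dr=[[0,0.05,0.04],[0,0.05,0.04],[0,0.05,0.04],[0,0.05,0.04],[0,0.05,0.04]])

```text
time: 13.15
position: [0.6401, -0.0834, 0.06]
ee_rot: [-179.9, 0.0, -4.6]
force: [-0.9, -0.0, -3.7]
finger_gap: 0.0338
```

Call:
play_rows(linear=[[0,0,0],[0,0,0],[0,0,0]], dr=[[0,0,0],[0,0,0],[0,0,0]])

```text
time: 13.4
position: [0.6402, -0.0834, 0.0601]
ee_rot: [-179.9, -0.0, -4.6]
force: [0.6, 0.6, -4.1]
finger_gap: 0.0336
```

```bash
python3 go.py 0.6397 -0.083 0.058 -4.6
```

```text
t 13.4 pos [ 0.6402 -0.0834  0.0601] rot [-1.7992e+02 -1.0000e-02 -4.6100e+00] F [ 0.6  0.6 -4.1] gap 0.0336
linear [-0.05, -0.03, 0.21] dr [-0.01, -0.0, -0.0] rows>= 0.1
```

Call:
play_rows(linear=[[0,0,0.05],[0,0,0.1],[0,0,0.15],[0,0,0.18],[0,0,0.18]], dr=[[0,0,0],[0,0,0],[0,0,0],[0,0,0],[0,0,0]])

```text
time: 13.82
position: [0.6401, -0.0834, 0.0583]
ee_rot: [-179.9, -0.0, -4.6]
force: [0.5, -1.1, -3.2]
finger_gap: 0.0335
```

Call:
play_rows(linear=[[0,0,0.05],[0,0,0.05],[0,0,0.05]], dr=[[0,0,0],[0,0,0],[0,0,0]])

```text
time: 14.07
position: [0.6402, -0.0834, 0.0582]
ee_rot: [-179.9, -0.0, -4.6]
force: [-1.8, 1.3, 2.6]
finger_gap: 0.0339
```

Contact. Release and rise.

Call:
play_rows(linear=[[0,0,0],[0,0,0],[0,0,0],[0,0,0],[0,0,0]], dr=[[0,0,0],[0,0,0],[0,0,0],[0,0,0],[0,0,0]], jaw=1)

```text
time: 14.48
position: [0.6404, -0.0834, 0.0583]
ee_rot: [-179.9, -0.0, -4.6]
force: [0.0, -0.5, 0.3]
finger_gap: 0.0635
```

Call:
play_rows(linear=[[0,0,0],[0,0,0],[0,0,0],[0,0,0],[0,0,0]], dr=[[0,0,0],[0,0,0],[0,0,0],[0,0,0],[0,0,0]])

```text
time: 14.9
position: [0.6404, -0.0834, 0.0583]
ee_rot: [-179.9, -0.0, -4.6]
force: [-0.2, -0.6, -0.2]
finger_gap: 0.0876
```

Call:
play_rows(linear=[[0,0,-1],[0,0,-4],[0,0,-8],[0,0,-12],[0,0,-14]], dr=[[0,0,0],[0,0,0],[0,0,0],[0,0,0],[0,0,0]])

```text
time: 15.32
position: [0.6422, -0.0846, 0.204]
ee_rot: [-179.9, -0.4, -4.7]
force: [-0.3, -0.2, 0.9]
finger_gap: 0.0878
```

```bash
python3 go.py 0.4451 -0.0745 0.17 -4.6
```

```text
t 15.32 pos [ 0.6422 -0.0846  0.204 ] rot [-179.91   -0.39   -4.66] F [-0.3 -0.2  0.9] gap 0.0878
linear [-19.75, 0.6, 3.27] dr [-0.02, -0.07, -0.01] rows>= 4.8
```

Call:
play_rows(linear=[[-3,0.1,0],[-7,0.2,0.5],[-11,0.3,1.2],[-15,0.4,2],[-18.8,0.6,2.8]], dr=[[0,-0.07,0],[0,-0.07,0],[0,-0.07,0],[0,-0.07,0],[0,-0.07,0]])

```text
time: 15.73
position: [0.4525, -0.0752, 0.1749]
ee_rot: [-179.9, -0.0, -4.7]
force: [-0.1, 0.5, 0.8]
finger_gap: 0.0878
```

Call:
play_rows(linear=[[0,0,0],[0,0,0]], dr=[[0,0,0],[0,0,0]])

```text
time: 15.9
position: [0.45, -0.0751, 0.175]
ee_rot: [-179.8, 0.1, -4.7]
force: [1.2, 0.8, -0.0]
finger_gap: 0.0879
```

```bash
python3 - <<'E'
from det import *
c=snap('wrist','w7');b=blobs(c,'yellow',100);print(b);print(proj(c,(.4451,-.0745,.065)),[onz(c,*k[:2],.067) for k in b])
d=snap('side');e=snap('scene');g=[blobs(x,'blue',60) for x in(d,e)];print(g)
print(tri(ray(e,*g[1][0][:2]),ray(d,*g[0][0][:2])),onz(e,*g[1][0][:2],.117))
E
python3 go.py 0.4451 -0.0745 0.17 -4.6
```

```text
[(277.0, 208.5, 1245.0, (257, 188, 41, 41)), (164.3, 192.4, 1095.5, (146, 173, 37, 40))]
(np.float64(276.64531289311543), np.float64(207.7137722604086)) [array([ 0.4454, -0.0747,  0.067 ]), array([ 0.3471, -0.0519,  0.067 ])]
[[(369.8, 207.2, 269.5, (360, 199, 21, 18))], [(194.7, 224.4, 227.5, (186, 216, 18, 18))]]
(array([ 0.6398, -0.0839,  0.1174]), [np.float64(0.0012960225251044423), np.float64(0.0012960225251043983)]) [ 0.6384 -0.0836  0.117 ]
t 16.05 pos [ 0.4547 -0.0752  0.176 ] rot [-179.86   -0.18   -4.64] F [0.3 0.3 0. ] gap 0.0879
linear [-0.96, 0.01, 0.6] dr [-0.02, -0.03, -0.01] rows>= 0.3
```

View pics/w7.png

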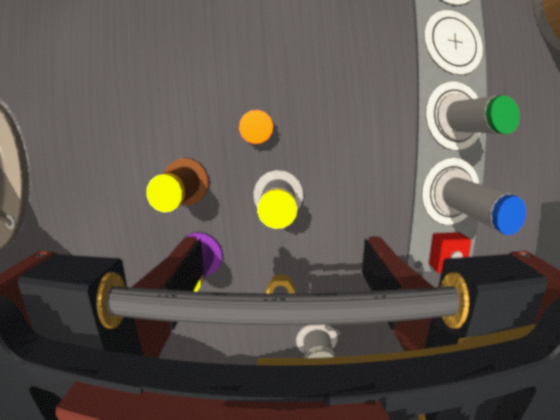

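Call:
play_rows(linear=[[-0.6,0,1.5],[-0.9,0,4],[-0.9,0,7],[-0.9,0,10],[-0.9,0,12]], dr=[[0,0,0],[0,0,0],[0,0,0],[0,0,0],[0,0,0]])

```text
time: 16.47
position: [0.4474, -0.0743, 0.054]
ee_rot: [-179.9, -0.2, -4.6]
force: [0.4, 0.3, 0.7]
finger_gap: 0.0882
```

```bash
python3 go.py 0.4453 -0.0746 0.024 -4.6
```

```text
t 16.47 pos [ 0.4474 -0.0743  0.054 ] rot [-1.7992e+02 -1.7000e-01 -4.6000e+00] F [0.4 0.3 0.7] gap 0.0882
linear [-0.22, 0.05, 3.0] dr [-0.01, -0.03, -0.0] rows>= 0.7
```

Call:
play_rows(linear=[[-0.2,0,1],[-0.2,0,2],[-0.2,0,3],[-0.2,0,3],[-0.2,0,3]], dr=[[0,-0.03,0],[0,-0.03,0],[0,-0.03,0],[0,-0.03,0],[0,-0.03,0]])

```text
time: 16.88
position: [0.4461, -0.0743, 0.0242]
ee_rot: [-179.9, -0.0, -4.6]
force: [0.7, -0.8, 0.9]
finger_gap: 0.0879
```

Call:
play_rows(linear=[[0,0,0],[0,0,0],[0,0,0],[0,0,0],[0,0,0]], dr=[[0,0,0],[0,0,0],[0,0,0],[0,0,0],[0,0,0]], jaw=0)

```text
time: 17.3
position: [0.4464, -0.0742, 0.0246]
ee_rot: [-179.9, -0.1, -4.6]
force: [0.1, 0.4, -0.1]
finger_gap: 0.0582
```

Call:
play_rows(linear=[[0,0,0],[0,0,0],[0,0,0],[0,0,0],[0,0,0]], dr=[[0,0,0],[0,0,0],[0,0,0],[0,0,0],[0,0,0]])

```text
time: 17.72
position: [0.4461, -0.0741, 0.0246]
ee_rot: [-179.9, -0.0, -4.6]
force: [-1.6, 0.4, 2.8]
finger_gap: 0.0337
```

Call:
play_rows(linear=[[0,0,0],[0,0,0]], dr=[[0,0,0],[0,0,0]])

```text
time: 17.88
position: [0.446, -0.0742, 0.0246]
ee_rot: [-179.9, -0.0, -4.6]
force: [-1.0, -0.4, 1.8]
finger_gap: 0.0334
```

Call:
play_rows(linear=[[0,0,-1],[0,0,-4],[0,0,-8],[0,0,-12],[0,0,-16]], dr=[[0,0,0],[0,0,0],[0,0,0],[0,0,0],[0,0,0]])

```text
time: 18.3
position: [0.4448, -0.075, 0.1863]
ee_rot: [-180.0, 0.1, -4.7]
force: [1.1, 0.9, -3.1]
finger_gap: 0.0335
```

```bash
python3 go.py 0.6533 0.0862 0.18 -4.6
```

```text
t 18.3 pos [ 0.4448 -0.075   0.1863] rot [-1.7996e+02  7.0000e-02 -4.6700e+00] F [ 1.1  0.9 -3.1] gap 0.0335
linear [19.47, -17.76, 0.62] dr [-0.01, 0.01, -0.01] rows>= 6.3
```

Call:
play_rows(linear=[[2,-1.8,0],[5,-4.6,0],[8,-7.3,0],[11,-10,0],[14,-12.8,0]], dr=[[0,0,0],[0,0,0],[0,0,0],[0,0,0],[0,0,0]])

```text
time: 18.72
position: [0.5955, 0.0423, 0.1867]
ee_rot: [-180.0, 0.1, -4.7]
force: [-0.1, -0.8, -2.0]
finger_gap: 0.0334
```

Call:
play_rows(linear=[[2.5,-2.3,0],[4.5,-4.1,0],[5.3,-4.8,0.4],[5.3,-4.8,0.4],[5.3,-4.8,0.4]], dr=[[0,0,0],[0,0,0],[0,0,0],[0,0,0],[0,0,0]])

```text
time: 19.13
position: [0.6512, 0.0851, 0.1821]
ee_rot: [180.0, 0.2, -4.7]
force: [-0.4, 0.2, -3.6]
finger_gap: 0.0337
```

```bash
python3 go.py 0.6533 0.0862 0.046 -4.6
```

```text
t 19.13 pos [0.6512 0.0851 0.1821] rot [179.95   0.19  -4.7 ] F [-0.4  0.2 -3.6] gap 0.0337
linear [0.24, -0.14, 13.6] dr [0.01, 0.03, -0.02] rows>= 3.3
```

Call:
play_rows(linear=[[0.2,-0.1,1.5],[0.2,-0.1,4.5],[0.2,-0.1,8],[0.2,-0.1,11],[0.2,-0.1,13]], dr=[[0,0.03,0],[0,0.03,0],[0,0.03,0],[0,0.03,0],[0,0.03,0]])

```text
time: 19.55
position: [0.6498, 0.0837, 0.0498]
ee_rot: [179.8, 0.2, -4.8]
force: [1.4, -0.5, -1.7]
finger_gap: 0.0337
```

Call:
play_rows(linear=[[0,0,0],[0,0,0]], dr=[[0,0,0],[0,0,0]])

```text
time: 19.72
position: [0.6476, 0.0815, 0.0494]
ee_rot: [179.7, 0.4, -5.0]
force: [0.8, -0.6, -2.2]
finger_gap: 0.0339
```

```bash
python3 - <<'E'
from det import *
c=snap('wrist','w8')
E
python3 go.py 0.6533 0.0862 0.0385 -4.6
```

```text
t 19.77 pos [0.6493 0.082  0.0509] rot [179.8    0.24  -4.93] F [-0.4 -0.1 -2.9] gap 0.0339
linear [0.37, -0.45, 1.23] dr [0.03, 0.04, -0.06] rows>= 0.3
```

View pics/w8.png

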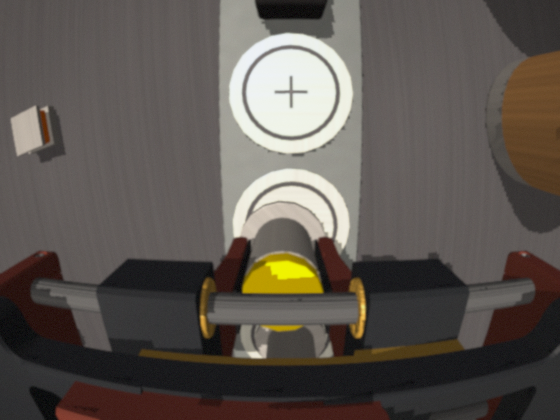

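Yellow hangs over seat_2 (centre near 291,230), a few mm short; correcting.

Call:
play_rows(linear=[[0.2,-0.3,0.3],[0.4,-0.4,0.6],[0.4,-0.4,0.9],[0.4,-0.4,1.1],[0.4,-0.4,1.1]], dr=[[0.03,0.04,-0.06],[0.03,0.04,-0.06],[0.03,0.04,-0.06],[0.03,0.04,-0.06],[0.03,0.04,-0.06]])

```text
time: 20.18
position: [0.6535, 0.0858, 0.0397]
ee_rot: [180.0, 0.0, -4.6]
force: [0.1, -0.3, -2.7]
finger_gap: 0.0337
```

Call:
play_rows(linear=[[0,0,0],[0,0,0],[0,0,0]], dr=[[0,0,0],[0,0,0],[0,0,0]])

```text
time: 20.43
position: [0.6535, 0.0858, 0.0398]
ee_rot: [180.0, 0.0, -4.6]
force: [-0.4, -0.7, -1.8]
finger_gap: 0.0333
```

```bash
python3 go.py 0.6533 0.0862 0.0365 -4.6
```

```text
t 20.43 pos [0.6535 0.0858 0.0398] rot [ 1.7999e+02  2.0000e-02 -4.5600e+00] F [-0.4 -0.7 -1.8] gap 0.0333
linear [-0.02, -0.04, 0.33] dr [0.0, 0.0, 0.01] rows>= 0.1
```

Call:
play_rows(linear=[[0,0,0.08],[0,0,0.16],[0,0,0.24],[0,0,0.3],[0,0,0.3]], dr=[[0,0,0],[0,0,0],[0,0,0],[0,0,0],[0,0,0]])

```text
time: 20.85
position: [0.6535, 0.0858, 0.0367]
ee_rot: [180.0, 0.0, -4.6]
force: [0.5, 0.2, -2.2]
finger_gap: 0.0334
```

Call:
play_rows(linear=[[0,0,0.05],[0,0,0.05],[0,0,0.05]], dr=[[0,0,0],[0,0,0],[0,0,0]])

```text
time: 21.1
position: [0.6535, 0.0857, 0.0367]
ee_rot: [180.0, 0.0, -4.6]
force: [-3.0, 0.7, 2.5]
finger_gap: 0.0332
```

Call:
play_rows(linear=[[0,0,0],[0,0,0],[0,0,0],[0,0,0],[0,0,0]], dr=[[0,0,0],[0,0,0],[0,0,0],[0,0,0],[0,0,0]], jaw=1)

```text
time: 21.52
position: [0.6536, 0.0857, 0.0366]
ee_rot: [180.0, 0.0, -4.6]
force: [-0.0, -0.2, 0.3]
finger_gap: 0.0637
```

Call:
play_rows(linear=[[0,0,0],[0,0,0],[0,0,0],[0,0,0],[0,0,0]], dr=[[0,0,0],[0,0,0],[0,0,0],[0,0,0],[0,0,0]])

```text
time: 21.93
position: [0.6536, 0.0857, 0.0366]
ee_rot: [180.0, 0.0, -4.6]
force: [-0.2, 0.1, 0.5]
finger_gap: 0.0877
```

Call:
play_rows(linear=[[0,0,-1],[0,0,-4],[0,0,-8],[0,0,-12],[0,0,-16]], dr=[[0,0,0],[0,0,0],[0,0,0],[0,0,0],[0,0,0]])

```text
time: 22.35
position: [0.6533, 0.0854, 0.199]
ee_rot: [180.0, 0.0, -4.6]
force: [0.8, -0.0, 0.1]
finger_gap: 0.088
```

```bash
python3 go.py 0.4773 -0.26 0.18 -4.6
```

```text
t 22.35 pos [0.6533 0.0854 0.199 ] rot [ 1.7998e+02  1.0000e-02 -4.5900e+00] F [ 0.8 -0.   0.1] gap 0.088
linear [-14.77, 35.84, 1.92] dr [0.0, 0.0, 0.0] rows>= 9.3
```

Call:
play_rows(linear=[[-1,2.4,0],[-2.4,5.8,0],[-3.8,9.2,0],[-5.2,12.6,0],[-6.6,16,0]], dr=[[0,0,0],[0,0,0],[0,0,0],[0,0,0],[0,0,0]])

```text
time: 22.77
position: [0.5738, -0.0702, 0.2001]
ee_rot: [-180.0, -0.1, -4.6]
force: [0.0, -0.6, 0.4]
finger_gap: 0.088
```

Call:
play_rows(linear=[[-1.5,3.5,0],[-3,7,0],[-4.5,10.5,0],[-6,14,0],[-7,17,0.5]], dr=[[0,0,0],[0,0,0],[0,0,0],[0,0,0],[0,0,0]])

```text
time: 23.18
position: [0.4889, -0.2368, 0.1967]
ee_rot: [180.0, -0.2, -4.7]
force: [-0.6, -0.2, 0.5]
finger_gap: 0.088
```

```bash
python3 go.py 0.4773 -0.26 0.18 -4.6
```

```text
t 23.18 pos [ 0.4889 -0.2368  0.1967] rot [179.99  -0.18  -4.71] F [-0.6 -0.2  0.5] gap 0.088
linear [-0.97, 2.4, 1.66] dr [0.0, -0.03, -0.02] rows>= 0.7
```

Call:
play_rows(linear=[[-0.6,1.4,1],[-1,2.4,1.6],[-1,2.4,1.6],[-1,2.4,1.6],[-1,2.4,1.6]], dr=[[0,0,0],[0,0,0],[0,0,0],[0,0,0],[0,0,0]])

```text
time: 23.6
position: [0.4778, -0.2591, 0.1812]
ee_rot: [-180.0, -0.2, -4.6]
force: [0.2, 0.4, -0.2]
finger_gap: 0.0878
```

```bash
python3 - <<'E'
from det import *
c=snap('wrist','w9');b=bright(c,60,190,100);print(b);print(proj(c,(.4773,-.26,.05)))
d=snap('side');e=snap('scene');g=[blobs(x,'yellow',100) for x in(d,e)];print(g)
E
python3 go.py 0.4773 -0.26 0.18 -4.6
```

```text
[(280.7, 194.6, 1546.0, (257, 170, 49, 51)), (406.8, 26.7, 966.0, (385, 0, 40, 60))]
(np.float64(281.2141180888585), np.float64(203.1409053891777))
[[], [(265.9, 285.0, 254.5, (257, 276, 19, 19)), (293.1, 149.3, 139.0, (286, 143, 15, 14)), (262.5, 135.8, 129.0, (255, 130, 15, 13))]]
t 23.75 pos [ 0.4779 -0.2589  0.181 ] rot [-179.99   -0.22   -4.58] F [-0.5  0.7 -0.4] gap 0.0879
linear [-0.05, 0.12, 0.1] dr [-0.0, -0.04, 0.0] rows>= 0.0
```

View pics/w9.png

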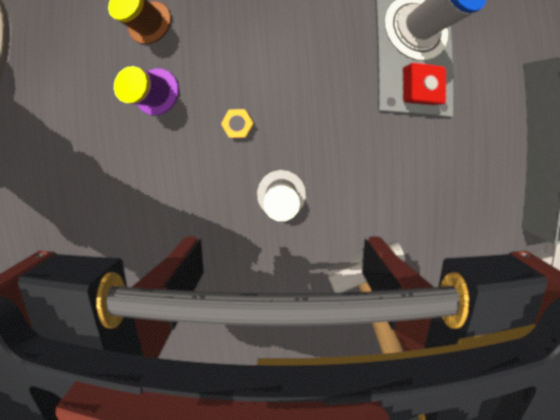

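```bash
python3 - <<'E'
from det import *
d=snap('side','sd9');e=snap('scene','sc9');w=snap('wrist')
im=np.hstack([cv2.resize(d['image'][320:420,250:400],(600,400),interpolation=cv2.INTER_CUBIC)]);cv2.imwrite('pics/c9.png',im[:,:,::-1])
im=cv2.resize(e['image'][130:200,100:210],(660,420),interpolation=cv2.INTER_CUBIC);cv2.imwrite('pics/c9b.png',im[:,:,::-1])
for b in bright(d,60,150,300)+[(0,)]: print(b)
E
```

```text
(291.4, 232.1, 351.0, (263, 228, 56, 9))
(49.4, 235.3, 1470.0, (17, 200, 70, 79))
(84.2, 159.3, 554.5, (61, 134, 47, 51))
(268.1, 144.6, 376.5, (234, 128, 79, 32))
(442.3, 127.1, 1621.5, (416, 106, 53, 43))
(375.7, 269.3, 30881.0, (206, 82, 354, 338))
(165.4, 213.5, 18267.5, (82, 63, 155, 303))
(415.1, 74.0, 663.0, (396, 51, 43, 39))
(305.3, 54.3, 542.0, (277, 36, 47, 36))
(0,)
```

View pics/c9.png

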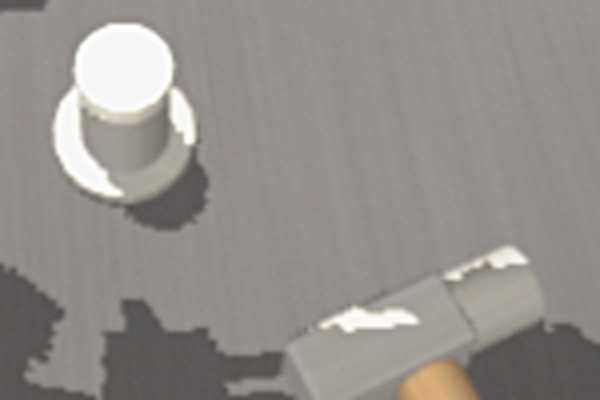

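View pics/c9b.png

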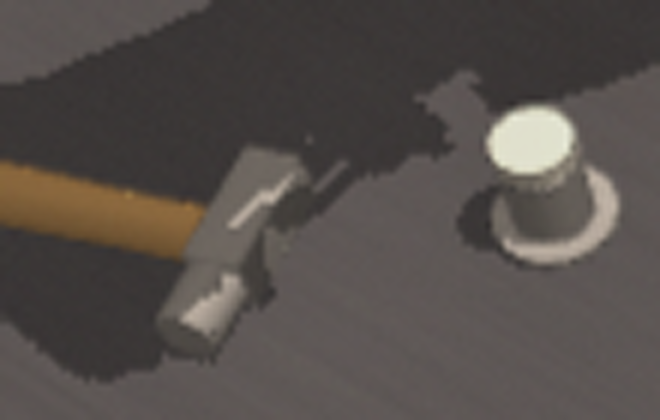

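```bash
python3 - <<'E'
from det import *
d=snap('side');e=snap('scene');w=snap('wrist','w10')
for p in ((322,407),(360,390),(377,381)): print('side',onz(d,*p,.03),onz(d,*p,0.0))
for p in ((141,154),(151,157),(145,170),(140,180)): print('scene',onz(e,*p,.03),onz(e,*p,0))
print([blobs(x,'yellow',100) for x in (d,e)])
print(observe()['position'],observe()['time'])
E
```

```text
side [ 0.522  -0.3562  0.03  ] [ 0.5258 -0.3438  0.    ]
side [ 0.5759 -0.3392  0.03  ] [ 0.5824 -0.3259  0.    ]
side [ 0.6015 -0.3293  0.03  ] [ 0.6092 -0.3156  0.    ]
scene [ 0.5302 -0.3672  0.03  ] [ 0.5168 -0.3936  0.    ]
scene [ 0.5238 -0.3404  0.03  ] [ 0.5102 -0.3656  0.    ]
scene [ 0.5605 -0.3245  0.03  ] [ 0.5484 -0.3491  0.    ]
scene [ 0.588  -0.3135  0.03  ] [ 0.5771 -0.3377  0.    ]
[[], [(266.0, 285.0, 255.5, (257, 276, 19, 19)), (293.1, 149.3, 139.0, (286, 143, 15, 14)), (262.5, 135.8, 130.5, (255, 130, 15, 13))]]
[ 0.4771 -0.2597  0.1807] 24.05
```

Call:
play_rows(linear=[[0,0,2],[0,0,5],[0,0,8],[0,0,11],[0,0,13.5]], dr=[[0,0,0],[0,0,0],[0,0,0],[0,0,0],[0,0,0]])

```text
time: 24.47
position: [0.4772, -0.2594, 0.0438]
ee_rot: [-180.0, -0.1, -4.7]
force: [-0.1, -0.0, -0.4]
finger_gap: 0.0877
```

```bash
python3 go.py 0.4775 -0.2598 0.015 -4.6
```

```text
t 24.47 pos [ 0.4772 -0.2594  0.0438] rot [-1.7999e+02 -1.3000e-01 -4.6700e+00] F [-0.1 -0.  -0.4] gap 0.0877
linear [0.03, 0.04, 2.88] dr [-0.0, -0.02, -0.01] rows>= 0.7
```

Call:
play_rows(linear=[[0,0,1],[0,0,2],[0,0,2.7],[0,0,2.9],[0,0,2.9]], dr=[[0,0,0],[0,0,0],[0,0,0],[0,0,0],[0,0,0]])

```text
time: 24.88
position: [0.4776, -0.2596, 0.0153]
ee_rot: [180.0, -0.2, -4.7]
force: [0.4, -0.7, 0.5]
finger_gap: 0.0883
```

Call:
play_rows(linear=[[0,0,0],[0,0,0],[0,0,0],[0,0,0],[0,0,0]], dr=[[0,0,0],[0,0,0],[0,0,0],[0,0,0],[0,0,0]], jaw=0)

```text
time: 25.3
position: [0.4779, -0.2597, 0.0156]
ee_rot: [180.0, -0.2, -4.7]
force: [-0.1, 0.1, 0.7]
finger_gap: 0.058
```

Call:
play_rows(linear=[[0,0,0],[0,0,0],[0,0,0],[0,0,0],[0,0,0]], dr=[[0,0,0],[0,0,0],[0,0,0],[0,0,0],[0,0,0]])

```text
time: 25.72
position: [0.4778, -0.2597, 0.0156]
ee_rot: [180.0, -0.2, -4.7]
force: [-0.3, -0.5, 0.8]
finger_gap: 0.0334
```

Call:
play_rows(linear=[[0,0,0],[0,0,0]], dr=[[0,0,0],[0,0,0]])

```text
time: 25.88
position: [0.4778, -0.2596, 0.0156]
ee_rot: [-180.0, -0.2, -4.7]
force: [-0.0, 0.1, 1.3]
finger_gap: 0.0335
```

Call:
play_rows(linear=[[0,0,-1],[0,0,-4],[0,0,-8],[0,0,-12],[0,0,-16]], dr=[[0,0,0],[0,0,0],[0,0,0],[0,0,0],[0,0,0]])

```text
time: 26.3
position: [0.4763, -0.2596, 0.1775]
ee_rot: [180.0, -0.1, -4.7]
force: [0.6, -0.7, -0.7]
finger_gap: 0.0335
```

```bash
python3 go.py 0.6601 0.171 0.2 -4.6
```

```text
t 26.3 pos [ 0.4763 -0.2596  0.1775] rot [ 1.80e+02 -1.20e-01 -4.71e+00] F [ 0.6 -0.7 -0.7] gap 0.0335
linear [14.79, -44.42, -2.22] dr [0.0, -0.02, -0.02] rows>= 11.2
```

Call:
play_rows(linear=[[0.8,-2.4,-1],[2,-6,-2],[3.2,-9.5,-2.2],[4.3,-13,-2.2],[5.5,-16.5,-2.2]], dr=[[0,0,0],[0,0,0],[0,0,0],[0,0,0],[0,0,0]])

```text
time: 26.72
position: [0.5447, -0.0981, 0.2006]
ee_rot: [-180.0, -0.2, -4.7]
force: [0.9, -1.1, -2.6]
finger_gap: 0.0338
```

Call:
play_rows(linear=[[1.2,-3.5,0],[2.4,-7,0],[3.6,-10.5,0],[4.8,-14,0],[5.9,-17.5,0]], dr=[[0,0,0],[0,0,0],[0,0,0],[0,0,0],[0,0,0]])

```text
time: 27.13
position: [0.6181, 0.0731, 0.2013]
ee_rot: [-180.0, -0.2, -4.8]
force: [1.1, -0.9, -2.5]
finger_gap: 0.0337
```

```bash
python3 go.py 0.6601 0.171 0.18 -4.6; python3 - <<'E'
from h import *
snap('wrist','w11')
E
```

```text
t 27.13 pos [0.6181 0.0731 0.2013] rot [-1.7998e+02 -1.5000e-01 -4.7700e+00] F [ 1.1 -0.9 -2.5] gap 0.0337
linear [3.37, -10.11, 2.14] dr [-0.0, -0.03, -0.03] rows>= 2.6
```

View pics/w11.png

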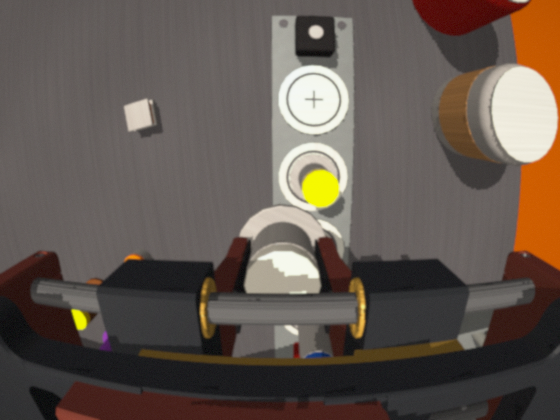

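White held upright; seat_1 free at (314,100), next to the black block.

Call:
play_rows(linear=[[0.7,-2,0],[1.6,-4.8,0.3],[2.6,-7.6,1],[3.2,-9.5,1.6],[3.2,-9.5,2]], dr=[[0,0,0],[0,0,0],[0,0,0],[0,0,0],[0,0,0]])

```text
time: 27.6
position: [0.6592, 0.182, 0.1803]
ee_rot: [-179.6, -0.2, -3.8]
force: [-0.8, 1.2, -2.8]
finger_gap: 0.0335
```

Call:
play_rows(linear=[[0,0,0],[0,0,0],[0,0,0]], dr=[[0,0,0],[0,0,0],[0,0,0]])

```text
time: 27.85
position: [0.659, 0.1808, 0.1808]
ee_rot: [-179.6, -0.2, -3.9]
force: [-0.8, 0.1, -2.0]
finger_gap: 0.0337
```

```bash
python3 go.py 0.6601 0.171 0.04 -4.6
```

```text
t 27.85 pos [0.659  0.1808 0.1808] rot [-1.7963e+02 -1.7000e-01 -3.8700e+00] F [-0.8  0.1 -2. ] gap 0.0337
linear [0.13, 1.06, 14.07] dr [-0.06, -0.03, 0.12] rows>= 3.4
```

Call:
play_rows(linear=[[0.1,0.6,0.5],[0.1,1,3],[0.1,1,6.5],[0.1,1,10],[0.1,1,12.5]], dr=[[-0.06,-0.03,0.12],[-0.06,-0.03,0.12],[-0.06,-0.03,0.12],[-0.06,-0.03,0.12],[-0.06,-0.03,0.12]])

```text
time: 28.27
position: [0.6586, 0.1695, 0.0534]
ee_rot: [179.9, 0.1, -4.7]
force: [-0.1, 0.3, -1.5]
finger_gap: 0.0337
```

Call:
play_rows(linear=[[0,0,0],[0,0,0],[0,0,0]], dr=[[0,0,0],[0,0,0],[0,0,0]])

```text
time: 28.52
position: [0.6599, 0.1683, 0.0552]
ee_rot: [179.9, -0.0, -4.8]
force: [0.2, 0.5, -0.9]
finger_gap: 0.0338
```

```bash
python3 - <<'E'
from det import *
c=snap('wrist','w12')
E
python3 go.py 0.6601 0.171 0.0295 -4.6
```

```text
t 28.57 pos [0.6604 0.1688 0.0558] rot [ 1.7998e+02 -9.0000e-02 -4.8100e+00] F [-0.1 -0.4 -1.3] gap 0.0337
linear [-0.05, -0.22, 2.63] dr [0.0, -0.01, -0.03] rows>= 0.6
```

View pics/w12.png

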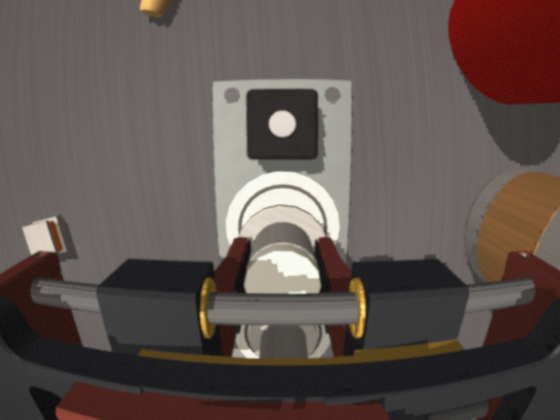

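Aligned over seat_1 by the black block. Expected contact at z ≈ 0.0276.

Call:
play_rows(linear=[[0,-0.2,0.6],[0,-0.2,1.3],[0,-0.2,2],[0,-0.2,2.4],[0,-0.2,2.5]], dr=[[0,0,-0.03],[0,0,-0.03],[0,0,-0.03],[0,0,-0.03],[0,0,-0.03]])

```text
time: 28.98
position: [0.6598, 0.1707, 0.0296]
ee_rot: [179.9, 0.0, -4.6]
force: [-0.8, 0.2, -2.1]
finger_gap: 0.0334
```

Call:
play_rows(linear=[[0,0,0],[0,0,0],[0,0,0]], dr=[[0,0,0],[0,0,0],[0,0,0]])

```text
time: 29.23
position: [0.6598, 0.1707, 0.0297]
ee_rot: [179.9, 0.0, -4.6]
force: [0.3, -0.6, -2.1]
finger_gap: 0.0337
```

```bash
python3 go.py 0.6601 0.171 0.0276 -4.6
```

```text
t 29.23 pos [0.6598 0.1707 0.0297] rot [ 1.7994e+02  1.0000e-02 -4.6100e+00] F [ 0.3 -0.6 -2.1] gap 0.0337
linear [0.03, -0.03, 0.21] dr [0.01, 0.0, -0.0] rows>= 0.1
```

Call:
play_rows(linear=[[0,0,0.05],[0,0,0.1],[0,0,0.15],[0,0,0.2],[0,0,0.2]], dr=[[0,0,0],[0,0,0],[0,0,0],[0,0,0],[0,0,0]])

```text
time: 29.65
position: [0.6599, 0.1708, 0.0278]
ee_rot: [179.9, -0.0, -4.6]
force: [-0.9, -0.4, -0.6]
finger_gap: 0.0337
```

Call:
play_rows(linear=[[0,0,0.05],[0,0,0.05],[0,0,0.05]], dr=[[0,0,0],[0,0,0],[0,0,0]])

```text
time: 29.9
position: [0.6599, 0.1708, 0.0277]
ee_rot: [180.0, 0.0, -4.6]
force: [-2.3, -0.1, 4.2]
finger_gap: 0.0334
```

Call:
play_rows(linear=[[0,0,0],[0,0,0],[0,0,0],[0,0,0],[0,0,0]], dr=[[0,0,0],[0,0,0],[0,0,0],[0,0,0],[0,0,0]], jaw=1)

```text
time: 30.32
position: [0.66, 0.1707, 0.0276]
ee_rot: [180.0, -0.0, -4.6]
force: [0.1, -0.2, 0.2]
finger_gap: 0.0633
```

Call:
play_rows(linear=[[0,0,0],[0,0,0],[0,0,0],[0,0,0],[0,0,0]], dr=[[0,0,0],[0,0,0],[0,0,0],[0,0,0],[0,0,0]])

```text
time: 30.73
position: [0.6599, 0.1708, 0.0276]
ee_rot: [180.0, -0.0, -4.6]
force: [0.3, 0.7, -0.5]
finger_gap: 0.0879
```

Call:
play_rows(linear=[[0,0,-1],[0,0,-4],[0,0,-8],[0,0,-12],[0,0,-16]], dr=[[0,0,0],[0,0,0],[0,0,0],[0,0,0],[0,0,0]])

```text
time: 31.15
position: [0.6597, 0.1705, 0.19]
ee_rot: [179.9, -0.0, -4.6]
force: [0.2, -0.8, 0.0]
finger_gap: 0.0881
```

Call:
play_rows(linear=[[-2,0,-2],[-6,0,-4],[-10,0,-5],[-14,0,-6],[-17,0,-6]], dr=[[0,0,0],[0,0,0],[0,0,0],[0,0,0],[0,0,0]])

```text
time: 31.57
position: [0.4886, 0.1844, 0.2521]
ee_rot: [-179.9, -0.1, -4.6]
force: [-0.5, -0.1, -0.1]
finger_gap: 0.088
```

Call:
play_rows(linear=[[0,0,0],[0,0,0],[0,0,0],[0,0,0],[0,0,0]], dr=[[0,0,0],[0,0,0],[0,0,0],[0,0,0],[0,0,0]])

```text
time: 31.98
position: [0.4899, 0.184, 0.2521]
ee_rot: [-180.0, -0.1, -4.7]
force: [0.0, -0.2, -0.1]
finger_gap: 0.0878
```

```bash
python3 - <<'E'
from det import *
H['yellow']=(18,36,110,90)
d=snap('side','sdF');e=snap('scene','scF');w=snap('wrist','wF')
for k in('yellow','green','blue'):
    for x in(d,e,w): print(k,x['name'],[b[:3] for b in blobs(x,k,60)])
print('white',[[b for b in bright(x,60,200,80)] for x in(d,e,w)])
E
```

```text
yellow side [(251.5, 308.8, 302.0), (192.5, 267.1, 112.5), (191.8, 230.1, 287.5), (241.0, 222.7, 138.0), (352.6, 162.2, 178.5), (236.1, 1.3, 77.5)]
yellow scene [(410.9, 350.2, 61.0), (265.8, 285.4, 271.5), (226.6, 166.9, 112.0), (292.9, 149.9, 162.5), (262.0, 135.8, 148.0)]
yellow wrist [(194.9, 358.1, 138.5), (454.9, 300.2, 757.0), (104.7, 301.6, 246.0), (424.5, 263.5, 574.0), (356.9, 33.1, 488.0)]
green side [(360.5, 183.0, 194.0)]
green scene [(229.6, 254.1, 219.0)]
green wrist []
blue side [(369.8, 207.2, 269.5)]
blue scene [(194.7, 224.4, 224.5)]
blue wrist []
white [[(352.5, 400.4, 1039.5, (322, 382, 63, 38)), (545.5, 319.0, 90.0, (539, 314, 14, 11)), (350.7, 289.9, 207.0, (341, 281, 22, 18)), (390.6, 287.6, 93.0, (384, 279, 14, 18)), (53.4, 225.3, 830.0, (30, 201, 41, 57)), (254.5, 162.8, 114.0, (247, 158, 16, 11)), (353.7, 153.4, 276.0, (339, 138, 29, 40)), (333.5, 169.9, 647.5, (321, 138, 27, 63)), (442.7, 121.2, 994.0, (419, 107, 50, 30)), (312.8, 92.7, 248.0, (302, 83, 22, 20)), (417.2, 78.2, 625.0, (397, 65, 42, 25)), (272.2, 31.0, 136.0, (262, 25, 20, 13))], [(445.4, 391.8, 419.5, (432, 377, 28, 31)), (224.2, 399.2, 2270.0, (193, 374, 62, 46)), (302.8, 324.9, 517.5, (284, 305, 39, 40)), (270.8, 301.2, 180.5, (251, 282, 36, 35))], [(406.6, 239.0, 180.5, (391, 228, 33, 23)), (408.1, 233.7, 356.0, (383, 219, 48, 30)), (263.5, 192.3, 494.0, (251, 179, 26, 27)), (553.0, 212.0, 653.5, (545, 178, 15, 63)), (409.2, 181.3, 264.0, (396, 165, 31, 38)), (411.4, 184.2, 1127.0, (385, 156, 54, 57)), (554.0, 81.4, 544.0, (547, 52, 13, 65))]]
```

View pics/sdF.png

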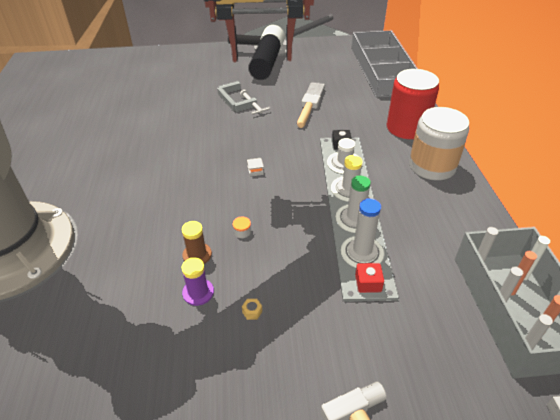

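View pics/scF.png

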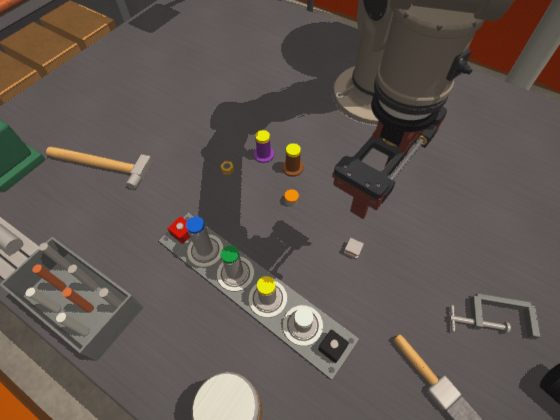

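View pics/wF.png

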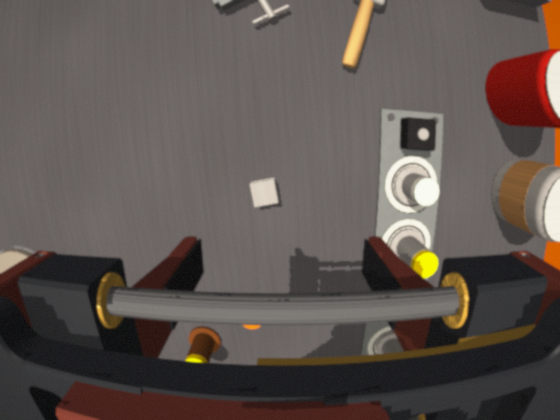

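```bash
python3 - <<'E'
from det import *
d=snap('side');e=snap('scene');w=snap('wrist')
S={'w':(.6601,.1707),'y':(.6533,.086),'g':(.6465,.001),'b':(.6397,-.0833)}
for k,a,b in (('y',(265.8,285.4),(352.6,162.2)),('g',(229.6,254.1),(360.5,183)),('b',(194.7,224.4),(369.8,207.2)),('w',(303.5,314.5),(346.5,146))):
    p,r=tri(ray(e,*a),ray(d,*b));print(k,p,round(r[0],4),'off mm',((p[:2]-S[k])*1000).round(1))
print('white wrist top',onz(w,425,191,.062))
im=np.hstack([cv2.resize(e['image'][295:345,270:340],(448,320),interpolation=cv2.INTER_CUBIC),cv2.resize(d['image'][130:230,315:395],(256,320),interpolation=cv2.INTER_CUBIC)]);cv2.imwrite('pics/cF.png',im[:,:,::-1])
E
```

```text
y [0.6533 0.0852 0.0762] 0.0011 off mm [ 0.  -0.8]
g [ 0.6463 -0.0001  0.0966] 0.0015 off mm [-0.2 -1.1]
b [ 0.6398 -0.0839  0.1174] 0.0013 off mm [ 0.1 -0.6]
w [0.6579 0.1668 0.0563] 0.0036 off mm [-2.2 -3.9]
white wrist top [0.6566 0.1714 0.062 ]
```

View pics/cF.png

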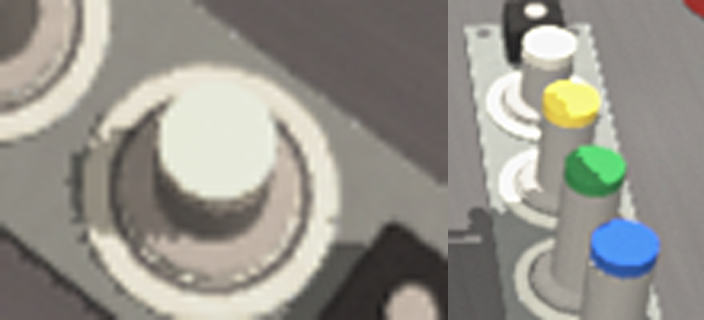

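```bash
python3 - <<'E'
from h import *
e=snap('scene');d=snap('side');print(tri(ray(e,303.9,316.9),ray(d,346.6,144.7)))
from plant import sign_off
print(sign_off())
E
```

```text
(array([0.66003901, 0.17018757, 0.05649442]), [np.float64(0.0023113338975184815), np.float64(0.0023113338975183587)])
the job is handed in; nothing more can be done
None
```

All four props are standing free on the bar, and I handed the job in at about 32 s of the 128 s allowed. The red block turned out to be at the −y end. So blue is on seat_4, green on seat_3, yellow on seat_2 and white on seat_1, next to the black block. I left the brown and purple look-alikes alone.

- **Centring:** in the last two-camera check, blue, green and yellow were each within about 1.5 mm of their seat centres. White came out about 0.5 mm off, with cap heights matching props seated on the 12 mm seat tops.
- **White prop:** my first check disagreed, giving a 4.5 mm offset. It used hand-picked cap pixels and the two camera rays missed each other by about 3.6 mm. After re-reading the pixels from a close crop, the foot was concentric with the seat's ring and I got the 0.5 mm figure.
- **Upright and free:** no lean was visible in any view. The gripper is open and well clear, with external force near zero.
- **Not measured:** I did not measure lean angle directly. The hand-in gave no verdict.

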